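# Kit box over the sill and into the desk stand

## Task

Put the wooden kit box away in the desk stand. Take it by its tab and slide it flat along the table until its front gently touches the face of the raised sill, then tip its front edge up and onto the sill with its back edge still on the table (do not carry it); let go, and push it from behind, under the little shelf, until it sits flat and fully home against the stop bar of the back fence (where the bar is clamped must be felt), and hold it pressed there for half a second with about 10 N so that it beds in. Be gentle with sill and fence (the fence gives way at 18 N), then leave the box released, and leave everything else on the table where it is.

Things in the scene. Friction and masses are not known exactly. Their poses are not given: they have to be found in the camera images.
- kit_box: closed plywood kit box with a darker wooden lid, 150 (x) x 110 (y) x 55 mm high, 0.5 to 0.75 kg, loose on the table. Origin: centre of its underside; x points to its front (the end with the tab, which goes in first), z up. Waxed and slippery (friction about 0.35) but for the tab. A small steel plate marks its rear face.
- box_front (a point): middle of the box's lower front edge, 75 mm ahead of its origin
- box_rear (a point): middle of the box's lower rear edge, 75 mm behind its origin. The box's weight is spread evenly, so the box tips level once its middle is past the sill's face; fingers that press hard on the rear face can then hold the rear edge down by friction, and it jams: rise a little while pushing, or ease off.
- box_tab (a point): middle of the wooden tab that stands on the lid near the front: 26 (x) x 18 (y) mm, 34 mm tall, its top 89 mm above the box's underside; pinch it across y. This point is 50 mm ahead of the box's origin, 74 mm above the underside, 19 mm above the lid
- stand: wooden desk stand fixed to the table, open towards the box. Origin: on the table at the middle of the foot of the sill's face; x points level into the stand (the way the box goes), y to the left of that, z up. Its raised floor, 15 mm above the table, 166 mm wide, runs from x = 0 to 190 mm; from x = 40 mm on there are guide rails 12 mm above the floor, 126 mm apart.
- home (a point): point on the stand's raised floor about where the box's origin lies when the box is home: 88 mm ahead of the stand's origin, 15 mm above the table; same axes as the stand. Where exactly home is depends on the stop bar of the fence: between 5 mm short of this point and 5 mm beyond it along x. The box's x then points along the stand's x.
- shelf_edge (a point): middle of the front lower edge of the stand's little shelf: 100 mm ahead of the stand's origin, 125 mm above the table. The shelf, 12 mm thick, runs from here 90 mm further in, on side panels 146 mm apart. The box with its tab fits under it; a gripper holding the tab does not.
- sill: the hardwood sill, a strip 12 mm deep (x), 166 mm wide and 15 mm high; same origin and axes as the stand, its upright front face is at x = 0. Rigid; it stands no more than 25 N from the box.
- fence: back fence under the shelf, with an adjustable stop bar clamped to its near side; same origin and axes as the stand, top 45 mm above the table. The bar's face lies anywhere from x = 158 to 168 mm, hidden and not measured: find it by feel. Rigid, but takes no more than 18 N from the box; the box beds in at over 5 N (beyond about 2 N of sliding friction) for 0.3 s, 10 N is about right.
- dowel_a: bystander: 130 mm wooden dowel upright on a block 55 x 55 x 22 mm, beside the stand; origin under the block
- dowel_b: bystander: 190 mm wooden dowel upright on a block 55 x 55 x 22 mm; origin under the block
- dowel_c: bystander: 220 mm wooden dowel upright on a block 55 x 55 x 22 mm; origin under the block
- mug: bystander: white mug, 80 mm across, 90 mm high; origin under its middle
- jar: bystander: glass jar, 60 mm across, 75 mm high; origin under its middle
- tin: bystander: flat metal tin, 48 mm across, 30 mm high, standing on the stand's little shelf; origin under its middle
- screwdriver: bystander: screwdriver lying on the table
Mind the look-alikes: they are no part of the job. Leave any blue or red look-alike of the kit_box alone.

How it is judged:
By the outcome, as a careful person would: the job done as asked, in the order asked, and still so for the second after the job is handed in, with the robot touching nothing.
It also fails if it takes over 72 s, if anything falls off the work surface, if the arm or the gripper's body presses on something with over 40 N, if the wrist force passes 120 N, or if a joint passes its speed limit or range.

## Robot

A 6-joint arm with a two-finger parallel gripper is mounted at the origin on the work surface. World frame = base frame: x ahead of the robot, y to its left, z up, the work surface at z = 0. Lengths are in m, angles in rad, forces in N, time in s.
With the tool pointing down it reaches from about 0.275 to 0.75 m from the base axis. Payload 10.2 kg.
Tool frame: the origin (TCP) lies midway between the tips of the shut fingers; the grasp point (between the pads) lies 19 mm behind it; z points along the fingers, y is the line along which they close (so a half turn about z gives the same grasp; the last joint's range is limited). The gripper opens to 88 mm and grips with 3 to 60 N. Pads are 18 mm wide; open, the fingers measure 123 mm over their backs; the gripper's body (75 mm by 187 mm) begins 45 mm behind the grasp point.
Start: joints at [0.961, 0.313, 1.498, -0, 1.331, -0.223], TCP at [0.198, 0.486, 0.206] pointing down, gripper open.
Joint ranges: [-2.94, 2.94], [-0.97, 2.17], [0.19, 2.56], [-1.23, 4.37], [0.02, 3.11], [-2.88, 2.88]. Speed limits (rad/s): [2.39, 2.39, 3.01, 3.14, 3.14, 3.14].

## Interface

Orientations are given as a unit quaternion [w, x, y, z].
In Python, from bench import state, camera, job_done gives the robot as it stands.
- The arm moves only by the tool move_arm, never from a script. Its argument "deltas" is a list of rows, each an object with "offset": the shift along the tool's x, y, z normalised to -1 to 1, where 1 is 3 cm, a list of three; "rotation": the turn, a rotation vector about the tool's x, y, z normalised to -1 to 1, where 1 is 4 degrees, a list of three; "grip": the gripper's target within -1 to 1 (fully open at 1, half-way at 0, shut at -1). A call has 1 to 5 rows; each row shifts and turns the commanded pose from where the row before left it, along the tool's axes as they then stand; what a row does not reach is not made up. A row lasts 1/10 s, in which the tool goes at most 50 mm and 8.59 degrees, less where a joint would pass 70% of its speed; a pose out of reach is approached as far as the arm can. A call with a number of a shift or a turn outside -1 to 1 is refused whole. A call with a gripper value outside its range is refused whole. The fingers move at their own pace and stop on an object; the grip force is fixed at half the most. Time passes only in rows, so rows that do not move let the fingers close. It gives the time, the measured TCP pose, the force, the opening and the grip force at its end, in the units of the state.
- state(): the state, without advancing time (a new reading comes with each control period).
- camera(name): name is "scene" or "top"; returns a dict with "frame" (480x640x3 uint8, red, green, blue), "vertical_fov" (degrees; the focal length in pixels is half the picture's height over the tangent of half this angle, whatever the lens; pixels are square), "cx", "cy" (the principal point, pixels), "rvec" (rotation vector, rad) and "tvec" (3), from world to camera coordinates, as OpenCV has them. Camera axes: x right, y down, z forward; pixel columns grow to the right and rows downward; lengths in m; the calibration is good to about 2 mm. A picture is of the moment at which its call begins. There is no depth.
- job_done(): hands the job in; it is judged then, once.
The state is a dict: "clock": time; "q": joint angles; "joint_vel": joint speeds; "joint_efforts": joint torques, N m; "tcp_pos": TCP position; "orientation": TCP orientation; "contact_force": force on the tool from outside, world axes, zero at the start; "moment": the same for the moment, N m; "opening": opening from 0.0 (shut) to 1.0 (fully open); "grip_force": force on a finger pad.
Only numpy, scipy, OpenCV 4.12 (cv2) and the standard library are available. Lean on these libraries where they do the work, as an engineer would, in place of code of your own. Each camera call takes 0.05 s, during which the arm holds its last target. There are 200 camera calls.

## Working session

There is one attempt and no reset: what is moved stays moved. The work goes in short steps, Python scripts to look and compute and a tool call to move; the robot and the scene stay as the last step left them, time stands still between calls to the robot, and variables do not carry over. Pictures are saved under pics/ and viewed, at most 10 in all, crops included, and the job is handed in when it is done.

Besides the shell and the picture viewer there is one more tool, called after "Call:" by a JSON object that holds its "api" and its "payload", one argument or row to a line. move_arm: Moves the arm, as the interface text tells. Scaled input: -1 to 1 covers 3 cm each way for a shift and 4 degrees each way for a turn. Its arguments: {"type":"object","properties":{"deltas":{"type":"array"}},"required":["deltas"]}

```bash
mkdir -p pics; ls; cat > h.py <<'E'
import numpy as np, cv2, json
from bench import state, camera
def snap(n,tag):
    c=camera(n); cv2.imwrite(f'pics/{tag}.png',c['frame'][:,:,::-1]); 
    np.savez(f'pics/{tag}.npz',**{k:np.array(v) for k,v in c.items()})
def P(c):
    f=240/np.tan(np.radians(float(c['vertical_fov']))/2)
    K=np.array([[f,0,float(c['cx'])],[0,f,float(c['cy'])],[0,0,1]]); R=cv2.Rodrigues(np.array(c['rvec'],float))[0]
    return K,R,np.array(c['tvec'],float).ravel()
def onplane(tag,uv,z):
    K,R,t=P(np.load(f'pics/{tag}.npz')); o=-R.T@t; d=R.T@np.linalg.inv(K)@np.array([*uv,1.])
    return o+d*(z-o[2])/d[2]
def tri(ta,ua,tb,ub):
    A=[];b=[]
    for t_,u in((ta,ua),(tb,ub)):
        K,R,t=P(np.load(f'pics/{t_}.npz')); o=-R.T@t; d=R.T@np.linalg.inv(K)@np.array([*u,1.]); d/=np.linalg.norm(d)
        M=np.eye(3)-np.outer(d,d); A.append(M);b.append(M@o)
    A=np.vstack(A);b=np.hstack(b); x,*_=np.linalg.lstsq(A,b,rcond=None); return x,np.linalg.norm(A@x-b)
def proj(tag,X):
    K,R,t=P(np.load(f'pics/{tag}.npz')); p=K@(R@np.array(X,float)+t); return p[:2]/p[2]
E
python3 -c "
from h import *
snap('scene','s0');snap('top','t0')
for t in('s0','t0'):
  c=np.load(f'pics/{t}.npz');K,R,tt=P(c);print(c['frame'].shape,K[0,0],-R.T@tt)
print(state())"
```

```text
pics
(480, 640, 3) 464.1184825116991 [ 1.1528955  -0.34808411  1.0107654 ]
(480, 640, 3) 486.42532929926097 [ 0.2732209  -0.05522413  1.28443545]
{'clock': 0.1, 'q': array([ 9.60615631e-01,  3.13364279e-01,  1.49832233e+00, -6.19710009e-07,
        1.33102991e+00, -2.23378927e-01]), 'joint_vel': array([-0.00148303, -0.00054698, -0.0019874 , -0.00065096, -0.00027112,
        0.00177704]), 'joint_efforts': array([ 2.57515945e-03, -4.02817619e+01, -2.52646637e+01,  6.95719896e-02,
        3.42025480e-02, -6.25193252e-05]), 'tcp_pos': array([0.19789848, 0.48600154, 0.20554816]), 'orientation': array([-2.27205138e-04,  1.92197376e-01,  9.81356129e-01, -5.13951194e-04]), 'contact_force': array([-0.3344815 ,  0.00263548,  0.25314592]), 'moment': array([ 0.05210752, -0.02001153,  0.00033879]), 'grip_force': 0.0, 'opening': 1.0002278834979879}
```

View pics/s0.png

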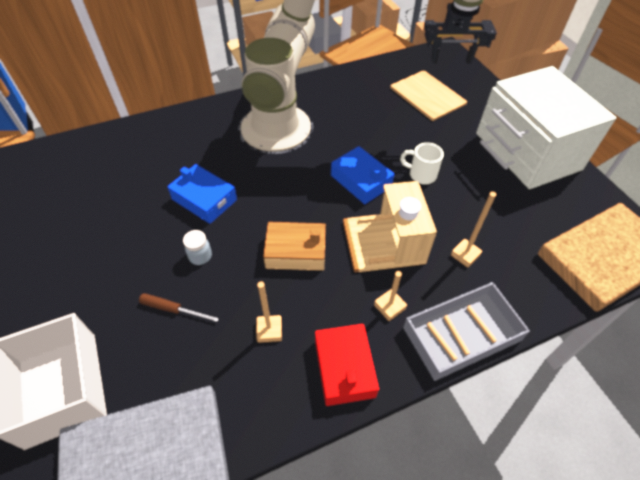

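View pics/t0.png

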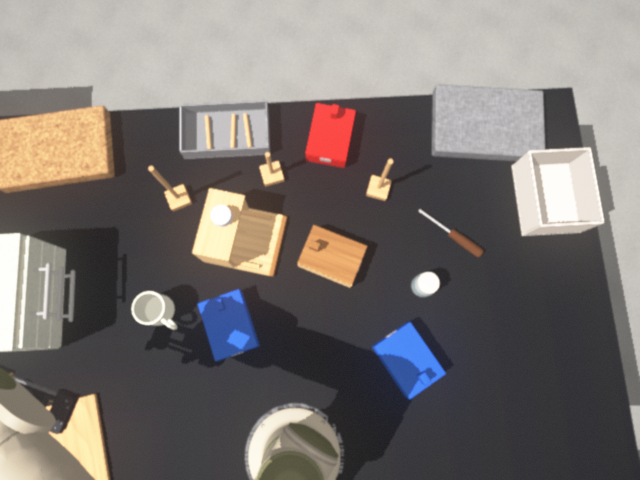

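The kit box is the plywood one with the darker lid: scene (295,245), tab (314,238); top (333,256), tab (317,245). The look-alikes are blue at scene (202,193) and (362,174), and red at (347,365). The stand is at scene (390,230) and top (240,232), and the dowels and mug stand around it. I'll check with an enlarged crop of each view.

```bash
python3 -c "
import cv2
a=cv2.imread('pics/s0.png')[170:310,250:450]; b=cv2.imread('pics/t0.png')[180:300,185:385]
cv2.imwrite('pics/s0c.png',cv2.resize(a,None,fx=4,fy=4,interpolation=cv2.INTER_CUBIC))
cv2.imwrite('pics/t0c.png',cv2.resize(b,None,fx=4,fy=4,interpolation=cv2.INTER_CUBIC))"
```

```text
(no output)
```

View pics/s0c.png

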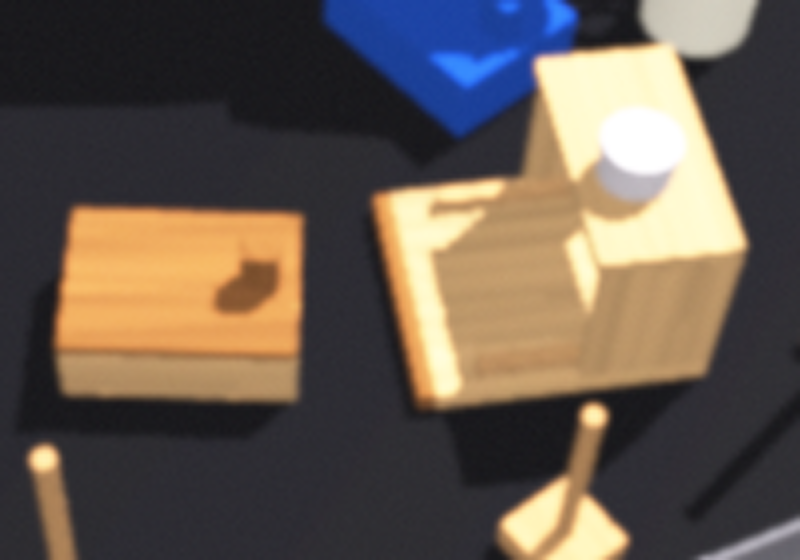

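View pics/t0c.png

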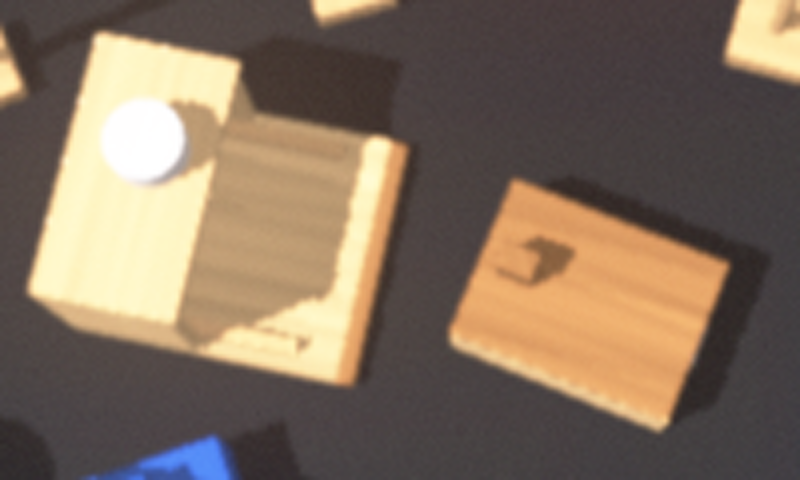

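The first crop shows the plywood kit box with darker lid. Its lid corners are at crop (72,207), (302,213), (299,355) and (56,350), with the tab near the right end, facing the sill. In the second crop the lid corners are (668,422), (450,335), (513,179) and (728,262), and the sill's outer edge runs (408,147)–(355,386). This is the box meant.

```bash
python3 -c "
from h import *
np.set_printoptions(precision=4,suppress=True)
S=lambda u:np.array([250+(u[0]+.5)/4-.5,170+(u[1]+.5)/4-.5])
T=lambda u:np.array([185+(u[0]+.5)/4-.5,180+(u[1]+.5)/4-.5])
pts={'RL':((72,207),(668,422)),'FL':((302,213),(450,335)),'FR':((299,355),(513,179)),'RR':((56,350),(728,262)),
'shelfA':((535,60),(30,293)),'shelfB':((600,265),(243,62)),'shelfC':((746,246),(97,33)),'shelfD':((670,45),(30,293)),'shNearRobot':((535,60),(178,328)),
'sillL':((373,195),(355,386)),'sillR':((413,400),(408,147))}
for k,(a,b) in pts.items(): 
  x,e=tri('s0',S(a),'t0',T(b)); print(k,x,e, onplane('t0',T(b),.055)[:2],onplane('s0',S(a),.055)[:2],onplane('t0',T(b),.015)[:2],onplane('s0',S(a),.015)[:2])
print([ (k,tri('s0',p,'t0',q)) for k,p,q in (('tabtop',(250+250/4,170+262/4),(185+518/4,180+252/4)),)])
"
```

```text
RL [ 0.4054 -0.1665  0.054 ] 0.0012605068896836462 [ 0.405  -0.1672] [ 0.4065 -0.1658] [ 0.4093 -0.1709] [ 0.3753 -0.1582]
FL [ 0.469  -0.0305  0.0533] 0.0024342222550647555 [ 0.4681 -0.0321] [ 0.4707 -0.0294] [ 0.4744 -0.0314] [ 0.4421 -0.016 ]
FR [ 0.5696 -0.0767  0.0514] 0.0018988643148504312 [ 0.5682 -0.0779] [ 0.5722 -0.0765] [ 0.5778 -0.0787] [ 0.5479 -0.0651]
RR [ 0.5067 -0.2131  0.0517] 0.0007468014330524804 [ 0.5059 -0.2131] [ 0.5091 -0.213 ] [ 0.5135 -0.2183] [ 0.4821 -0.2074]
shelfA [0.4791 0.1747 0.1389] 0.059279995087369156 [0.5098 0.2357] [0.4105 0.1761] [0.5175 0.2451] [0.3794 0.198 ]
shelfB [0.6326 0.0872 0.1355] 0.0029678833666717847 [0.6568 0.0951] [0.5853 0.1295] [0.6693 0.1   ] [0.5616 0.1495]
shelfC [0.6554 0.1752 0.1359] 0.0010216964455034476 [0.6819 0.1908] [0.6095 0.2245] [0.6952 0.1988] [0.5868 0.2484]
shelfD [0.495  0.218  0.1348] 0.0017202372693050653 [0.5098 0.2357] [0.4354 0.2709] [0.5175 0.2451] [0.4053 0.2968]
shNearRobot [0.4699 0.1313 0.1321] 0.003476835583905496 [0.482  0.1413] [0.4105 0.1761] [0.4888 0.1477] [0.3794 0.198 ]
sillL [0.4449 0.0344 0.0128] 0.0025520987920981085 [0.4386 0.0298] [0.4754 0.0199] [0.444  0.0325] [0.447  0.0353]
sillR [ 0.605  -0.0099  0.0091] 0.0011260412302823456 [ 0.5933 -0.0108] [ 0.6298 -0.0261] [ 0.6037 -0.0093] [ 0.608  -0.0126]
[('tabtop', (array([ 0.5131, -0.0809,  0.0796]), np.float64(0.002954600947567301)))]
```

```bash
python3 -c "
from h import *
O=np.array([.5247,.0125]);a=np.radians(74.7);R=np.array([[np.cos(a),np.sin(a)],[-np.sin(a),np.cos(a)]])
for n,uv,z in (('dA',(272,175),.022),('dB/C',(178,198),.022),('dC',(378,188),.022),('mug',(147,310),.09),('blue corner R',(257,348),.055),('blue TL',(198,303),.055),('blueTR',(240,292),.055),('jar',(426,284),.07)):
  p=onplane('t0',uv,z); print(n,p.round(3),'stand',(R@(p[:2]-O)).round(3))"
```

```text
dA [0.72  0.025 0.022] stand [ 0.064 -0.185]
dB/C [0.669 0.281 0.022] stand [ 0.297 -0.068]
dC [ 0.668 -0.26   0.022] stand [-0.225 -0.21 ]
mug [0.368 0.338 0.09 ] stand [0.272 0.237]
blue corner R [0.263 0.077 0.055] stand [-0.007  0.27 ]
blue TL [0.381 0.222 0.055] stand [0.164 0.194]
blueTR [0.403 0.115 0.055] stand [0.067 0.145]
jar [ 0.396 -0.352  0.07 ] stand [-0.385  0.028]
```

Call:
{"api": "move_arm", "payload": {
  "deltas": [
    {"offset":[0,0,-0.4],"rotation":[0,0,1],"grip":1},
    {"offset":[0,0,-0.4],"rotation":[0,0,1],"grip":1},
    {"offset":[0,0,-0.4],"rotation":[0,0,1],"grip":1},
    {"offset":[0,0,-0.4],"rotation":[0,0,1],"grip":1},
    {"offset":[0,0,-0.4],"rotation":[0,0,1],"grip":1}
  ]
}}

```text
clock: 0.6
tcp_pos: [0.198, 0.4861, 0.2662]
orientation: [-0.0, 0.361, 0.933, -0.0]
contact_force: [0.5, 0.7, -0.7]
opening: 1.0
grip_force: 0.0
```

Call:
{"api": "move_arm", "payload": {
  "deltas": [
    {"offset":[0,0,0],"rotation":[0,0,1],"grip":1},
    {"offset":[0,0,0],"rotation":[0,0,1],"grip":1},
    {"offset":[0,0,0],"rotation":[0,0,1],"grip":1},
    {"offset":[0,0,0],"rotation":[0,0,1],"grip":1},
    {"offset":[0,0,0],"rotation":[0,0,1],"grip":1}
  ]
}}

```text
clock: 1.1
tcp_pos: [0.198, 0.4861, 0.2657]
orientation: [-0.0, 0.517, 0.856, -0.0]
contact_force: [0.0, -0.1, 0.5]
opening: 1.003
grip_force: 0.0
```

Call:
{"api": "move_arm", "payload": {
  "deltas": [
    {"offset":[0,0,0],"rotation":[0,0,1],"grip":1},
    {"offset":[0,0,0],"rotation":[0,0,1],"grip":1},
    {"offset":[0,0,0],"rotation":[0,0,1],"grip":1},
    {"offset":[0,0,0],"rotation":[0,0,1],"grip":1},
    {"offset":[0,0,0],"rotation":[0,0,1],"grip":1}
  ]
}}

```text
clock: 1.6
tcp_pos: [0.198, 0.4861, 0.2657]
orientation: [0.0, 0.658, 0.753, -0.0]
contact_force: [0.2, 0.2, 0.4]
opening: 0.994
grip_force: 0.0
```

Call:
{"api": "move_arm", "payload": {
  "deltas": [
    {"offset":[0,0,0],"rotation":[0,0,1],"grip":1},
    {"offset":[0,0,0],"rotation":[0,0,1],"grip":1},
    {"offset":[0,0,0],"rotation":[0,0,1],"grip":1},
    {"offset":[0,0,0],"rotation":[0,0,1],"grip":1},
    {"offset":[0,0,0],"rotation":[0,0,1],"grip":1}
  ]
}}

```text
clock: 2.1
tcp_pos: [0.198, 0.4861, 0.2657]
orientation: [0.0, 0.779, 0.627, -0.0]
contact_force: [-0.9, 0.5, -0.5]
opening: 1.004
grip_force: 0.0
```

Call:
{"api": "move_arm", "payload": {
  "deltas": [
    {"offset":[0,0,0],"rotation":[0,0,1],"grip":1},
    {"offset":[0,0,0],"rotation":[0,0,1],"grip":1},
    {"offset":[0,0,0],"rotation":[0,0,1],"grip":1},
    {"offset":[0,0,0],"rotation":[0,0,0.2],"grip":1}
  ]
}}

```text
clock: 2.5
tcp_pos: [0.198, 0.4861, 0.2657]
orientation: [0.0, 0.844, 0.537, -0.0]
contact_force: [-0.8, 0.5, 0.2]
opening: 1.0
grip_force: 0.0
```

Call:
{"api": "move_arm", "payload": {
  "deltas": [
    {"offset":[-0.63,0.866,0],"rotation":[0,0,0],"grip":1},
    {"offset":[-0.63,0.866,0],"rotation":[0,0,0],"grip":1},
    {"offset":[-0.63,0.866,0],"rotation":[0,0,0],"grip":1},
    {"offset":[-0.63,0.866,0],"rotation":[0,0,0],"grip":1},
    {"offset":[-0.63,0.866,0],"rotation":[0,0,0],"grip":1}
  ]
}}

```text
clock: 3.0
tcp_pos: [0.2763, 0.3445, 0.2659]
orientation: [0.0, 0.843, 0.538, -0.0]
contact_force: [0.0, -0.0, 0.1]
opening: 0.999
grip_force: 0.0
```

Call:
{"api": "move_arm", "payload": {
  "deltas": [
    {"offset":[-0.63,0.866,0],"rotation":[0,0,0],"grip":1},
    {"offset":[-0.63,0.866,0],"rotation":[0,0,0],"grip":1},
    {"offset":[-0.63,0.866,0],"rotation":[0,0,0],"grip":1},
    {"offset":[-0.63,0.866,0],"rotation":[0,0,0],"grip":1},
    {"offset":[-0.63,0.866,0],"rotation":[0,0,0],"grip":1}
  ]
}}

```text
clock: 3.5
tcp_pos: [0.3542, 0.204, 0.266]
orientation: [-0.0, 0.843, 0.538, 0.0]
contact_force: [0.4, 0.3, -0.0]
opening: 0.998
grip_force: 0.0
```

Call:
{"api": "move_arm", "payload": {
  "deltas": [
    {"offset":[-0.63,0.866,0],"rotation":[0,0,0],"grip":1},
    {"offset":[-0.63,0.866,0],"rotation":[0,0,0],"grip":1},
    {"offset":[-0.63,0.866,0],"rotation":[0,0,0],"grip":1},
    {"offset":[-0.63,0.866,0],"rotation":[0,0,0],"grip":1},
    {"offset":[-0.63,0.866,0],"rotation":[0,0,0],"grip":1}
  ]
}}

```text
clock: 4.0
tcp_pos: [0.4321, 0.0635, 0.266]
orientation: [-0.0, 0.843, 0.538, -0.0]
contact_force: [-0.2, 0.5, 0.3]
opening: 1.003
grip_force: 0.0
```

Call:
{"api": "move_arm", "payload": {
  "deltas": [
    {"offset":[-0.63,0.866,0],"rotation":[0,0,0],"grip":1},
    {"offset":[-0.63,0.866,0],"rotation":[0,0,0],"grip":1},
    {"offset":[-0.63,0.866,0],"rotation":[0,0,0],"grip":1},
    {"offset":[-0.63,0.866,0],"rotation":[0,0,0],"grip":1},
    {"offset":[-0.63,0.866,0],"rotation":[0,0,0],"grip":1}
  ]
}}

```text
clock: 4.5
tcp_pos: [0.51, -0.077, 0.2658]
orientation: [-0.0, 0.843, 0.538, -0.0]
contact_force: [0.2, -0.7, -0.4]
opening: 1.003
grip_force: 0.0
```

Call:
{"api": "move_arm", "payload": {
  "deltas": [
    {"offset":[0,0,1],"rotation":[0,0,0],"grip":0.6},
    {"offset":[0,0,1],"rotation":[0,0,0],"grip":0.4},
    {"offset":[0,0,1],"rotation":[0,0,0],"grip":0.4},
    {"offset":[0,0,1],"rotation":[0,0,0],"grip":0.4},
    {"offset":[0,0,1],"rotation":[0,0,0],"grip":0.4}
  ]
}}

```text
clock: 5.0
tcp_pos: [0.5094, -0.0757, 0.1148]
orientation: [-0.0, 0.843, 0.538, -0.0]
contact_force: [0.7, -0.1, -0.5]
opening: 0.703
grip_force: 0.0
```

Call:
{"api": "move_arm", "payload": {
  "deltas": [
    {"offset":[0,0,0.6],"rotation":[0,0,0],"grip":0.4},
    {"offset":[0,0,0.5],"rotation":[0,0,0],"grip":0.4},
    {"offset":[0,0,0.4],"rotation":[0,0,0],"grip":0.4},
    {"offset":[0,0,0.3],"rotation":[0,0,0],"grip":0.4}
  ]
}}

```text
clock: 5.4
tcp_pos: [0.5094, -0.0757, 0.0612]
orientation: [-0.0, 0.843, 0.538, -0.0]
contact_force: [-0.5, -0.1, -0.6]
opening: 0.698
grip_force: 0.0
```

```bash
python3 -c "
from h import *
snap('scene','s1');snap('top','t1');print(state()['tcp_pos'],state()['contact_force'])
a=cv2.imread('pics/s1.png')[190:290,250:390]; b=cv2.imread('pics/t1.png')[200:300,250:390]
cv2.imwrite('pics/c1.png',np.vstack([cv2.resize(x,None,fx=3,fy=3,interpolation=cv2.INTER_CUBIC) for x in (a,b)]))"
```

```text
[ 0.5091513  -0.07560252  0.06115267] [-0.07384745 -0.2577745  -0.79740845]
```

View pics/c1.png

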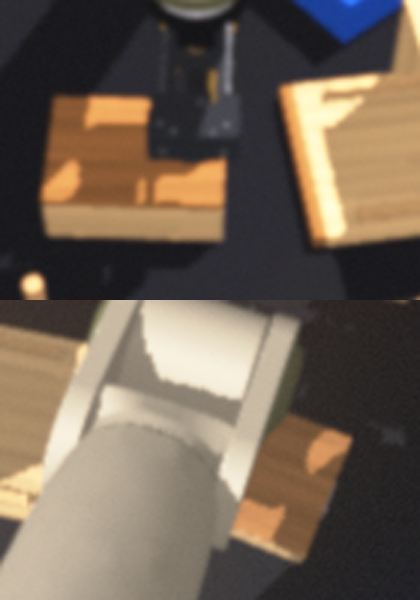

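The scene half of the crop shows the fingers, around crop (195,125), straddling the tab at the front of the box, which hasn't moved. Closing now.

Call:
{"api": "move_arm", "payload": {
  "deltas": [
    {"offset":[0,0,0],"rotation":[0,0,0],"grip":-0.3},
    {"offset":[0,0,0],"rotation":[0,0,0],"grip":-0.6},
    {"offset":[0,0,0],"rotation":[0,0,0],"grip":-1},
    {"offset":[0,0,0],"rotation":[0,0,0],"grip":-1},
    {"offset":[0,0,0],"rotation":[0,0,0],"grip":-1}
  ]
}}

```text
clock: 6.0
tcp_pos: [0.5097, -0.0758, 0.0622]
orientation: [0.0, 0.843, 0.538, 0.0]
contact_force: [0.2, -0.6, -0.1]
opening: 0.267
grip_force: 0.0
```

Call:
{"api": "move_arm", "payload": {
  "deltas": [
    {"offset":[0,0,0],"rotation":[0,0,0],"grip":-1},
    {"offset":[0,0,0],"rotation":[0,0,0],"grip":-1}
  ]
}}

```text
clock: 6.2
tcp_pos: [0.5096, -0.0758, 0.0621]
orientation: [0.0, 0.843, 0.538, 0.0]
contact_force: [-0.2, -0.7, -0.3]
opening: 0.092
grip_force: 0.0
```

Call:
{"api": "move_arm", "payload": {
  "deltas": [
    {"offset":[0,0,0],"rotation":[0,0,0],"grip":-1},
    {"offset":[0,0,0],"rotation":[0,0,0],"grip":-1}
  ]
}}

```text
clock: 6.4
tcp_pos: [0.5096, -0.0758, 0.062]
orientation: [0.0, 0.843, 0.538, -0.0]
contact_force: [-0.6, -0.1, -0.2]
opening: 0.004
grip_force: 0.0
```

```bash
python3 -c "
from h import *
snap('scene','s2');s=state();print(s['tcp_pos'],s['opening'],s['grip_force'])
for n,p in (('tcp',s['tcp_pos']),('grasp',s['tcp_pos']+[0,0,.019])): print(n,proj('s2',p))
print(tri('s0',(250+260/4,170+260/4),'t0',(185+518/4,180+265/4)), [proj(t,(.509,-.0763,z)) for t in('s0','t0') for z in (.055,.089)])
a=cv2.imread('pics/s0.png')[200:270,270:350]; b=cv2.imread('pics/s2.png')[200:270,270:350]; c=cv2.imread('pics/t0.png')[220:290,290:370]
cv2.imwrite('pics/c2.png',np.hstack([cv2.resize(x,(266,232),interpolation=cv2.INTER_CUBIC) for x in (a,b,c)]))"
```

```text
[ 0.50961854 -0.07574287  0.06202772] 0.004085218583776931 0.0
tcp [314.69983485 237.91957617]
grasp [314.67714859 233.42235722]
(array([ 0.50766001, -0.07648377,  0.07209577]), np.float64(0.003176911998059558)) [array([314.41171746, 239.44373056]), array([314.36412328, 231.38888602]), array([313.50648061, 246.75635141]), array([313.59488831, 244.19147712])]
```

View pics/c2.png

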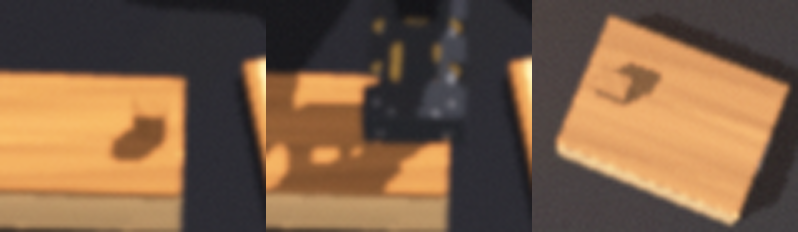

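```bash
python3 -c "
from h import *
s=state();p=s['tcp_pos'];x=np.array([.423,.906,0]);y=np.array([.906,-.423,0]);z=np.array([0,0,1])
for l,by,bz in (('body near low',.0935,.064),('body near low',.0935,.2),('finger backs open',.0615,0),('shut finger back',.0175,0),('body far low',-.0935,.064)):
  print(l,[proj('s2',p+y*by+z*bz+x*k).round(1) for k in(-.0375,-.009,.009,.0375)])
print({k:s[k] for k in('q','tcp_pos','opening','grip_force')})
a=cv2.imread('pics/s2.png')[130:280,230:400]
cv2.imwrite('pics/c3.png',cv2.resize(a,None,fx=4,fy=4,interpolation=cv2.INTER_CUBIC))"
```

```text
body near low [array([297.1, 253.7]), array([309.4, 254. ]), array([317.2, 254.2]), array([329.6, 254.5])]
body near low [array([294.9, 216.6]), array([308.6, 216.9]), array([317.3, 217.1]), array([331. , 217.4])]
finger backs open [array([298.6, 257.7]), array([310.2, 258. ]), array([317.6, 258.1]), array([329.1, 258.4])]
shut finger back [array([299.6, 243.2]), array([310.9, 243.4]), array([318.1, 243.6]), array([329.4, 243.9])]
body far low [array([301.1, 193.1]), array([312.3, 193.4]), array([319.3, 193.6]), array([330.5, 193.8])]
{'q': array([-3.75249594e-01,  4.54863059e-01,  1.70402699e+00,  2.24226868e-05,
        9.82674794e-01,  6.04090197e-02]), 'tcp_pos': array([ 0.50961854, -0.07574287,  0.06202772]), 'opening': 0.004085218583776931, 'grip_force': 0.0}
```

View pics/c3.png

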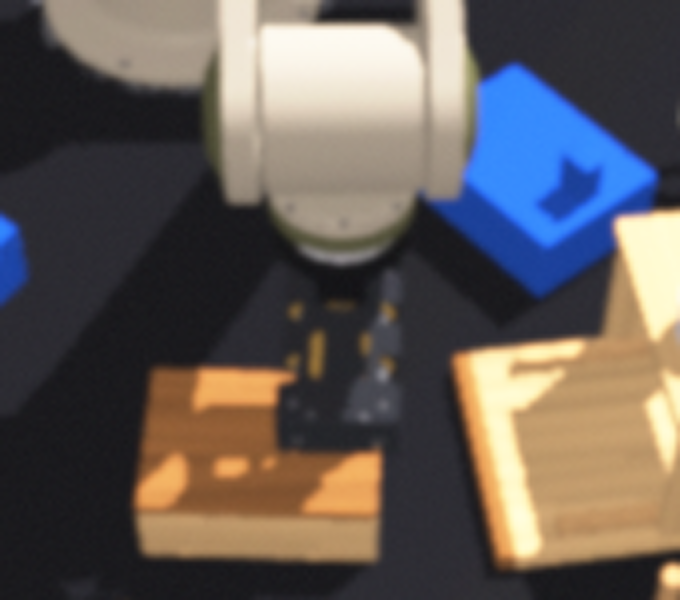

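```bash
python3 -c "
from h import *
p=np.array([.19789848,.48600154,.20554816]);y=np.array([.377,.926,0]);x=np.array([-.926,.377,0]);z=np.array([0,0,1])
for dz in(0,.019,.064,.1,.15):print(dz,[proj('s0',p+y*k+z*dz).round(1) for k in(-.0615,-.044,0,.044,.0615)])
a=cv2.imread('pics/s0.png')[0:90,400:520]
cv2.imwrite('pics/c4.png',cv2.resize(a,None,fx=5,fy=5,interpolation=cv2.INTER_CUBIC))"
```

```text
0 [array([426.9,  71.1]), array([432.7,  71. ]), array([447.5,  71. ]), array([462.2,  70.9]), array([468. ,  70.8])]
0.019 [array([428.1,  65.3]), array([434. ,  65.3]), array([448.9,  65.2]), array([463.8,  65.2]), array([469.7,  65.1])]
0.064 [array([431.2,  51.3]), array([437.2,  51.2]), array([452.5,  51.2]), array([467.8,  51.1]), array([473.9,  51.1])]
0.1 [array([433.7,  39.4]), array([439.9,  39.4]), array([455.6,  39.4]), array([471.2,  39.3]), array([477.4,  39.3])]
0.15 [array([437.5,  22.1]), array([443.9,  22.1]), array([460. ,  22.1]), array([476.1,  22.1]), array([482.5,  22. ])]
```

View pics/c4.png

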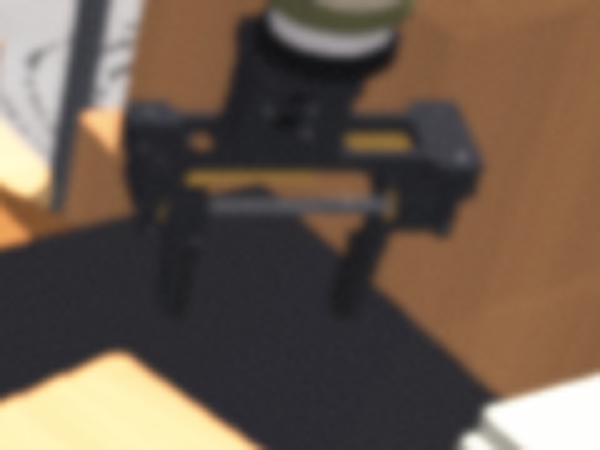

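The fingers shut to nothing. In the picture at the start, the tips appear at scene (436,62) and (469,63), but the reported TCP projects to y≈71. So the real tips are perhaps 30–40 mm higher than reported, just above the tab. I'll reopen and feel for the lid.

Call:
{"api": "move_arm", "payload": {
  "deltas": [
    {"offset":[0,0,0],"rotation":[0,0,0],"grip":0.4},
    {"offset":[0,0,0],"rotation":[0,0,0],"grip":0.4},
    {"offset":[0,0,0],"rotation":[0,0,0],"grip":0.4},
    {"offset":[0,0,0],"rotation":[0,0,0],"grip":0.4},
    {"offset":[0,0,0],"rotation":[0,0,0],"grip":0.4}
  ]
}}

```text
clock: 6.95
tcp_pos: [0.5096, -0.0758, 0.062]
orientation: [0.0, 0.843, 0.538, 0.0]
contact_force: [-0.3, 1.0, -0.5]
opening: 0.432
grip_force: 0.0
```

Call:
{"api": "move_arm", "payload": {
  "deltas": [
    {"offset":[0,0,0],"rotation":[0,0,0],"grip":0.4},
    {"offset":[0,0,0],"rotation":[0,0,0],"grip":0.4},
    {"offset":[0,0,0],"rotation":[0,0,0],"grip":0.4},
    {"offset":[0,0,0.1],"rotation":[0,0,0],"grip":0.4},
    {"offset":[0,0,0],"rotation":[0,0,0],"grip":0.4}
  ]
}}

```text
clock: 7.45
tcp_pos: [0.5094, -0.0757, 0.0586]
orientation: [-0.0, 0.843, 0.538, -0.0]
contact_force: [-0.4, 0.8, -0.6]
opening: 0.703
grip_force: 0.0
```

```bash
python3 -c "
from h import *
import cv2
# where do gripper tips sit in the first top picture, against the model
p=np.array([.19789848,.48600154,.20554816]);y=np.array([.377,.926,0])
for dz in(0,.03,.064,.1):print(dz,[proj('t0',p+y*k+[0,0,dz]).round(1) for k in(-.0615,-.044,0,.044,.0615)])
c=camera('scene');print(c.keys())
d=c['frame'].astype(int)
# dark-pixel bbox below row 238 on the lid between columns 285-345
g=d.max(2); print(np.array2string(g[232:268:2,296:336:3],max_line_width=200))
"
```

```text
0 [array([ 84.6, 400.7]), array([ 77. , 397.9]), array([ 58.1, 390.8]), array([ 39.3, 383.8]), array([ 31.9, 381. ])]
0.03 [array([ 77.9, 402.4]), array([ 70.2, 399.5]), array([ 50.8, 392.3]), array([ 31.5, 385. ]), array([ 23.8, 382.2])]
0.064 [array([ 69.9, 404.6]), array([ 61.9, 401.6]), array([ 41.9, 394. ]), array([ 21.9, 386.6]), array([ 14. , 383.6])]
0.1 [array([ 60.9, 407. ]), array([ 52.6, 403.9]), array([ 31.8, 396. ]), array([ 11.1, 388.3]), array([  2.9, 385.2])]
dict_keys(['frame', 'vertical_fov', 'cx', 'cy', 'rvec', 'tvec'])
[[140  67  59  45  45  42  41  72  83  85  99  72  52  51]
 [144  65  44  46  59  43  45  75 109  84  82  71  51  51]
 [145  72  43  45  48  43  45  60  72  61  64  56  51  51]
 [146  71  42  42  42  42  41  41  43  43  43  50  51  52]
 [139  72  51  52  43  41  43  41  42  52  46  47  50  51]
 [138  87  48  49  43  42  41  41  48  75  47  45  52  49]
 [136 121 102 102  99  81  79 115 168 178  52  49  50  51]
 [137 134 134 137 137 136 176 232 240 234  62  50  50  51]
 [164 146 152 201 201 205 237 243 243 235  61  50  51  52]
 [193 165 192 237 237 236 238 237 237 226  58  51  51  51]
 [186 164 207 232 233 234 234 235 235 219  55  52  51  51]
 [189 167 211 233 235 236 236 237 236 222  54  53  52  52]
 [184 164 194 187 205 233 238 237 238 220  55  52  52  51]
 [160 154 149 148 151 181 192 195 198 178  53  50  51  50]
 [186 186 188 188 189 187 174 178 178 170  52  52  52  51]
 [188 188 190 189 191 190 189 190 190 166  53  52  50  53]
 [182 183 182 183 184 185 185 185 186 159  51  51  51  51]
 [178 178 176 177 178 186 186 186 186 159  54  52  51  51]]
```

Call:
{"api": "move_arm", "payload": {
  "deltas": [
    {"offset":[0,0,0.1],"rotation":[0,0,0],"grip":0.4},
    {"offset":[0,0,0.1],"rotation":[0,0,0],"grip":0.4},
    {"offset":[0,0,0],"rotation":[0,0,0],"grip":0.4}
  ]
}}

```text
clock: 7.8
tcp_pos: [0.5093, -0.0756, 0.0525]
orientation: [-0.0, 0.843, 0.538, -0.0]
contact_force: [-0.3, 1.2, 0.1]
opening: 0.702
grip_force: 0.0
```

```bash
python3 -c "
from h import *
c=camera('scene')['frame'];t=camera('top')['frame'];a=cv2.imread('pics/t0.png')[:,:,::-1]
s=state();print(s['tcp_pos'],s['contact_force'])
g=c.max(2); print(np.array2string(g[238:256:2,296:336:3],max_line_width=200))
g=a.max(2);print(np.array2string(g[376:424:3,20:100:4],max_line_width=200))
"
```

```text
[ 0.50957832 -0.07576099  0.05293403] [ 0.72857509 -0.37650506  0.40534574]
[[145  71  43  44  45  43  44  52  59  56  55  51  52  54]
 [138  72  42  43  42  43  40  42  43  43  42  45  53  51]
 [138  81  47  53  41  41  42  42  44  52  47  47  51  52]
 [135  92  56  59  51  42  42  48  57  86  45  47  52  52]
 [136 130 124 130 120 104 146 178 192 190  54  49  51  51]
 [141 185 155 207 201 205 237 242 242 235  62  51  50  52]
 [146 220 150 234 237 236 238 238 237 226  58  52  51  51]
 [143 209 147 231 234 233 234 235 235 218  55  52  51  52]
 [150 217 152 226 227 233 236 237 237 223  56  52  51  53]]
[[ 74  74  73  70  74  71  73  71  72  72  71  74  70  71  72  74  71  71  68  67]
 [106  71  63  72  71  71  72  72  72  70  71  71  72  70  69  70  71  69  70  70]
 [148 153  81  71  73  73  70  71  69  70  72  70  72  72  72  71  71  70  72  68]
 [118  74  77  86  85  76  71  72  70  69  70  72  71  72  70  71  70  71  72  69]
 [126 114  53  58  75  87  87  74  71  73  65  67  74  72  72  73  73  74  73  73]
 [126 126 101  53  53  56  77  85  84  73  56  54  53  64  70  75  71  73  72  71]
 [125 125 125  76  51  51  53  61  77  70  56  55  54  52  55  66  75 114 192  89]
 [127 126 127 126  61  51  56  57  53  52  58  58  59  55  53 189 243 251 251 120]
 [127 125 126 126 119  56  54  68  82  59  57  62  65  59  71 253 252 251 253 133]
 [126 125 126 124 127 118  56  71  66  57  58  57  61  56 183 254 252 250 253 165]
 [127 125 127 126 125 126 104 226 101  59  56  58  71  54 252 254 253 249 253 194]
 [125 125 126 126 126 128 128 243  60  59  60  61  67  69 254 254 254 248 253 228]
 [127 127 125 127 126 127 124 126  65  55  58  60  55 154 254 254 254 250 252 247]
 [127 125 126 125 127 127 126 126 117  54  57  61  56 237 254 254 254 252 252 250]
 [155 126 125 125 126 127 127 128 125  62  59  63  62 251 254 254 254 253 251 252]
 [235 191 132 126 126 126 127 129 126  97  79  58 140 251 253 254 254 254 251 253]]
```

Call:
{"api": "move_arm", "payload": {
  "deltas": [
    {"offset":[0,0,0.1],"rotation":[0,0,0],"grip":0.4},
    {"offset":[0,0,0.1],"rotation":[0,0,0],"grip":0.4},
    {"offset":[0,0,0.1],"rotation":[0,0,0],"grip":0.4}
  ]
}}

```text
clock: 8.2
tcp_pos: [0.5095, -0.0757, 0.0437]
orientation: [-0.0, 0.843, 0.538, -0.0]
contact_force: [0.0, 0.7, -0.4]
opening: 0.697
grip_force: 0.0
```

Call:
{"api": "move_arm", "payload": {
  "deltas": [
    {"offset":[0,0,0.1],"rotation":[0,0,0],"grip":0.4},
    {"offset":[0,0,0.1],"rotation":[0,0,0],"grip":0.4},
    {"offset":[0,0,0.1],"rotation":[0,0,0],"grip":0.4}
  ]
}}

```text
clock: 8.5
tcp_pos: [0.5096, -0.0757, 0.0347]
orientation: [-0.0, 0.843, 0.538, -0.0]
contact_force: [-0.2, 0.0, 0.7]
opening: 0.701
grip_force: 0.0
```

Call:
{"api": "move_arm", "payload": {
  "deltas": [
    {"offset":[0,0,0.07],"rotation":[0,0,0],"grip":0.4},
    {"offset":[0,0,0.07],"rotation":[0,0,0],"grip":0.4}
  ]
}}

```text
clock: 8.7
tcp_pos: [0.5096, -0.0757, 0.0306]
orientation: [-0.0, 0.843, 0.538, -0.0]
contact_force: [1.0, 0.0, 0.0]
opening: 0.702
grip_force: 0.0
```

Call:
{"api": "move_arm", "payload": {
  "deltas": [
    {"offset":[0,0,0.07],"rotation":[0,0,0],"grip":0.4},
    {"offset":[0,0,0.07],"rotation":[0,0,0],"grip":0.4}
  ]
}}

```text
clock: 8.9
tcp_pos: [0.5096, -0.0758, 0.0265]
orientation: [0.0, 0.843, 0.538, 0.0]
contact_force: [-0.3, 1.2, 0.2]
opening: 0.7
grip_force: 0.0
```

```bash
python3 -c "
from h import *
snap('scene','s5');s=state();print(s['tcp_pos'],s['contact_force'])
a=cv2.imread('pics/s5.png')[170:290,240:400]
cv2.imwrite('pics/c5.png',cv2.resize(a,None,fx=5,fy=5,interpolation=cv2.INTER_CUBIC))"
```

```text
[ 0.50945084 -0.07571596  0.02618973] [-1.25859709 -0.67160422 -1.39143582]
```

View pics/c5.png

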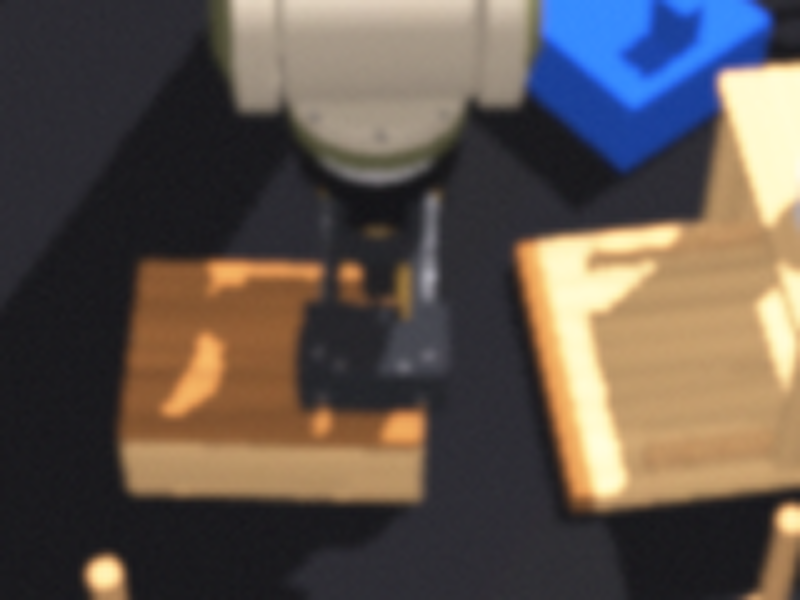

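The body's lower edge is now at scene y≈251.6, where the reported TCP predicts 263. The tips must be at roughly z 0.056–0.070, beside the tab, so I'll close here.

Call:
{"api": "move_arm", "payload": {
  "deltas": [
    {"offset":[0,0,0],"rotation":[0,0,0],"grip":-0.3},
    {"offset":[0,0,0],"rotation":[0,0,0],"grip":-1},
    {"offset":[0,0,0],"rotation":[0,0,0],"grip":-1},
    {"offset":[0,0,0],"rotation":[0,0,0],"grip":-1},
    {"offset":[0,0,0],"rotation":[0,0,0],"grip":-1}
  ]
}}

```text
clock: 9.45
tcp_pos: [0.5096, -0.0758, 0.0267]
orientation: [0.0, 0.843, 0.538, 0.0]
contact_force: [-0.3, 0.7, -0.4]
opening: 0.264
grip_force: 0.0
```

Call:
{"api": "move_arm", "payload": {
  "deltas": [
    {"offset":[0,0,0],"rotation":[0,0,0],"grip":-1},
    {"offset":[0,0,0],"rotation":[0,0,0],"grip":-1},
    {"offset":[0,0,0],"rotation":[0,0,0],"grip":-1}
  ]
}}

```text
clock: 9.75
tcp_pos: [0.5096, -0.0757, 0.0267]
orientation: [-0.0, 0.843, 0.538, 0.0]
contact_force: [-0.7, 0.3, 0.0]
opening: 0.197
grip_force: 30.0
```

Call:
{"api": "move_arm", "payload": {
  "deltas": [
    {"offset":[0,0,0],"rotation":[0,0,-0.48],"grip":-1},
    {"offset":[0,0,0],"rotation":[0,0,-0.48],"grip":-1},
    {"offset":[0,0,0],"rotation":[0,0,-0.48],"grip":-1},
    {"offset":[0,0,0],"rotation":[0,0,-0.48],"grip":-1},
    {"offset":[0,0,0],"rotation":[0,0,-0.48],"grip":-1}
  ]
}}

```text
clock: 10.25
tcp_pos: [0.5093, -0.0757, 0.0267]
orientation: [-0.0, 0.795, 0.607, -0.0]
contact_force: [-1.9, 0.7, 2.2]
opening: 0.204
grip_force: 30.0
```

Call:
{"api": "move_arm", "payload": {
  "deltas": [
    {"offset":[0.25,-0.058,0],"rotation":[0,0,0],"grip":-1},
    {"offset":[0.3,-0.058,0],"rotation":[0,0,0],"grip":-1},
    {"offset":[0.3,-0.058,0],"rotation":[0,0,0],"grip":-1},
    {"offset":[0.3,-0.058,0],"rotation":[0,0,0],"grip":-1},
    {"offset":[0.3,-0.058,0],"rotation":[0,0,0],"grip":-1}
  ]
}}

```text
clock: 10.75
tcp_pos: [0.5128, -0.0306, 0.0267]
orientation: [0.0, 0.795, 0.606, -0.0]
contact_force: [-0.4, -3.8, 0.3]
opening: 0.202
grip_force: 30.0
```

Call:
{"api": "move_arm", "payload": {
  "deltas": [
    {"offset":[0.2,0,0],"rotation":[0,0,0],"grip":-1},
    {"offset":[0.1,0,0],"rotation":[0,0,0],"grip":-1}
  ]
}}

```text
clock: 10.95
tcp_pos: [0.5152, -0.0222, 0.0267]
orientation: [-0.0, 0.795, 0.606, -0.0]
contact_force: [-1.3, -4.0, 1.2]
opening: 0.204
grip_force: 30.0
```

```bash
python3 -c "
from h import *
a=np.radians(74.7);R=np.array([[np.cos(a),np.sin(a)],[-np.sin(a),np.cos(a)]])
s=state();print(s['tcp_pos'],s['orientation'],R@s['contact_force'][:2],s['contact_force'][2],s['moment'],s['opening'],s['grip_force'])
print('tcp in stand',R@(s['tcp_pos'][:2]-[.5247,.0125]))
snap('scene','s6')
# front lid edge and sill outer edge columns, per row
c=cv2.imread('pics/s6.png').max(2)
for r in (222,226,230,234,238,242,246,250,254,258): 
  row=c[r,310:365]; print(r,' '.join(map(str,row[::2])))
O=np.array([.5247,.0125]);X=np.array([.264,.9646]);Y=np.array([-.9646,.264])
for y in(.083,-.083):print('sill foot/top',proj('s6',[*(O+Y*y),0]),proj('s6',[*(O+Y*y),.015]))
for y in (.055,-.055):print('lid front if 8 short',proj('s6',[*(O-.008*X+Y*y),.055]))
"
```

```text
[ 0.51517177 -0.02215563  0.0266631 ] [-2.12297306e-05  7.95086433e-01  6.06496129e-01 -9.27146638e-05] [-4.22613687  0.17001751] 1.1508701792210416 [-0.63455778  0.32030261 -0.02444612] 0.20390229261582168 29.981913389638066
tcp in stand [-3.59415918e-02  4.58376524e-05]
222 136 133 135 138 139 136 129 71 42 43 42 68 113 51 43 50 46 103 117 75 81 171 254 252 203 200 203 206
226 131 133 133 135 136 139 136 94 46 69 73 42 45 42 40 45 47 50 93 81 79 141 251 254 254 254 254 254
230 138 138 138 140 141 156 176 124 84 95 56 44 43 43 43 54 77 80 81 83 84 84 84 176 253 254 242 203
234 231 237 227 166 148 164 173 147 129 63 44 50 44 43 42 61 80 81 82 85 88 88 90 83 150 191 194 195
238 143 142 142 140 139 139 136 136 130 72 42 46 45 56 60 68 69 67 63 59 59 54 52 56 145 188 191 193
242 135 136 133 134 134 134 136 137 129 68 40 45 44 42 41 40 42 42 42 43 46 56 52 175 245 203 193 192
246 141 141 141 140 140 141 175 182 138 75 46 57 76 108 123 155 165 178 152 103 204 233 252 255 255 244 193 190
250 132 129 129 129 128 127 126 127 129 130 136 201 234 238 238 238 238 238 233 136 180 238 248 254 255 252 197 189
254 133 133 135 135 134 136 138 141 142 144 149 152 161 171 173 172 177 186 185 115 116 229 245 254 255 255 237 194
258 187 185 186 190 192 192 191 190 190 189 187 189 187 186 187 188 186 185 167 74 60 185 239 251 255 255 254 226
sill foot/top [341.98791042 221.23941787] [342.22784366 217.85483656]
sill foot/top [353.08160003 271.38247893] [353.45427117 268.22673185]
lid front if 8 short [341.74387326 216.86434764]
lid front if 8 short [349.26017866 250.65518594]
```

Call:
{"api": "move_arm", "payload": {
  "deltas": [
    {"offset":[0.06,0,0],"rotation":[0,0,0],"grip":-1},
    {"offset":[0.06,0,0],"rotation":[0,0,0],"grip":-1},
    {"offset":[0.06,0,0],"rotation":[0,0,0],"grip":-1}
  ]
}}

```text
clock: 11.3
tcp_pos: [0.5166, -0.0178, 0.0267]
orientation: [0.0, 0.795, 0.606, -0.0]
contact_force: [-0.9, -3.2, 1.9]
opening: 0.197
grip_force: 30.0
```

Call:
{"api": "move_arm", "payload": {
  "deltas": [
    {"offset":[0.04,0,0],"rotation":[0,0,0],"grip":-1}
  ]
}}

```text
clock: 11.4
tcp_pos: [0.517, -0.0165, 0.0267]
orientation: [0.0, 0.795, 0.606, 0.0]
contact_force: [-1.3, -4.7, 1.0]
opening: 0.197
grip_force: 30.0
```

Call:
{"api": "move_arm", "payload": {
  "deltas": [
    {"offset":[0.03,0,0],"rotation":[0,0,0],"grip":-1}
  ]
}}

```text
clock: 11.5
tcp_pos: [0.5172, -0.0156, 0.0267]
orientation: [0.0, 0.795, 0.606, 0.0]
contact_force: [-0.9, -4.0, 0.9]
opening: 0.2
grip_force: 30.0
```

Call:
{"api": "move_arm", "payload": {
  "deltas": [
    {"offset":[0.03,0,0],"rotation":[0,0,0],"grip":-1},
    {"offset":[0.02,0,0],"rotation":[0,0,0],"grip":-1}
  ]
}}

```text
clock: 11.7
tcp_pos: [0.5176, -0.0142, 0.0267]
orientation: [0.0, 0.795, 0.606, 0.0]
contact_force: [-0.3, -4.4, 1.7]
opening: 0.202
grip_force: 30.0
```

Call:
{"api": "move_arm", "payload": {
  "deltas": [
    {"offset":[0.02,0,0],"rotation":[0,0,0],"grip":-1},
    {"offset":[0.02,0,0],"rotation":[0,0,0],"grip":-1}
  ]
}}

```text
clock: 11.9
tcp_pos: [0.5178, -0.013, 0.0266]
orientation: [0.0, 0.795, 0.606, -0.0]
contact_force: [-1.1, -4.1, 2.1]
opening: 0.202
grip_force: 30.0
```

Call:
{"api": "move_arm", "payload": {
  "deltas": [
    {"offset":[0.02,0,0],"rotation":[0,0,0],"grip":-1},
    {"offset":[0.02,0,0],"rotation":[0,0,0],"grip":-1}
  ]
}}

```text
clock: 12.1
tcp_pos: [0.5182, -0.0118, 0.0267]
orientation: [0.0, 0.795, 0.606, 0.0]
contact_force: [-1.3, -3.8, 2.3]
opening: 0.203
grip_force: 30.0
```

Call:
{"api": "move_arm", "payload": {
  "deltas": [
    {"offset":[0.02,0,0],"rotation":[0,0,0],"grip":-1},
    {"offset":[0.015,0,0],"rotation":[0,0,0],"grip":-1}
  ]
}}

```text
clock: 12.3
tcp_pos: [0.5185, -0.0108, 0.0266]
orientation: [0.0, 0.795, 0.606, 0.0]
contact_force: [-0.6, -4.2, 2.9]
opening: 0.201
grip_force: 30.0
```

Call:
{"api": "move_arm", "payload": {
  "deltas": [
    {"offset":[0.02,0,0],"rotation":[0,0,0],"grip":-1},
    {"offset":[0.015,0,0],"rotation":[0,0,0],"grip":-1}
  ]
}}

```text
clock: 12.5
tcp_pos: [0.5187, -0.0098, 0.0266]
orientation: [0.0, 0.795, 0.606, -0.0]
contact_force: [-1.3, -6.2, 1.9]
opening: 0.2
grip_force: 30.0
```

Call:
{"api": "move_arm", "payload": {
  "deltas": [
    {"offset":[0.015,0,0],"rotation":[0,0,0],"grip":-1},
    {"offset":[0.015,0,0],"rotation":[0,0,0],"grip":-1}
  ]
}}

```text
clock: 12.7
tcp_pos: [0.519, -0.0095, 0.0267]
orientation: [0.0, 0.795, 0.607, -0.0]
contact_force: [-2.1, -8.8, 3.2]
opening: 0.199
grip_force: 30.0
```

Contact felt: about 5 N over the sliding friction. Now I'll tip the front up about the rear edge by 7°.

Call:
{"api": "move_arm", "payload": {
  "deltas": [
    {"offset":[-0.05,0,-0.02],"rotation":[0,0,0],"grip":-1},
    {"offset":[-0.033,0,-0.072],"rotation":[0,0.25,0],"grip":-1},
    {"offset":[-0.033,0,-0.072],"rotation":[0,0.25,0],"grip":-1},
    {"offset":[-0.033,0,-0.072],"rotation":[0,0.25,0],"grip":-1}
  ]
}}

```text
clock: 13.1
tcp_pos: [0.5175, -0.013, 0.0336]
orientation: [-0.017, 0.795, 0.606, 0.021]
contact_force: [-0.2, 1.2, -2.5]
opening: 0.2
grip_force: 30.0
```

```bash
cat > st.py <<'E'
from h import *
a=np.radians(74.7);R=np.array([[np.cos(a),np.sin(a)],[-np.sin(a),np.cos(a)]])
s=state();np.set_printoptions(precision=4,suppress=True)
from scipy.spatial.transform import Rotation as Q
w,x,y,z=s['orientation'];M=Q.from_quat([x,y,z,w]).as_matrix()
print(s['clock'],'stand xy',(R@(s['tcp_pos'][:2]-[.5247,.0125])),'z',s['tcp_pos'][2],'F',R@s['contact_force'][:2],s['contact_force'][2],'pitch',np.degrees(np.arcsin(M[2,0])),'M',R@s['moment'][:2],s['moment'][2],s['opening'])
E
python3 st.py
```

```text
13.1 stand xy [-0.0265  0.0002] z 0.03364239527964607 F [1.1281 0.5002] -2.5374728533015234 pitch 3.1252456629923313 M [ 0.02   -0.1664] 0.05173026702523918 0.200003203689887
```

Call:
{"api": "move_arm", "payload": {
  "deltas": [
    {"offset":[-0.033,0,-0.074],"rotation":[0,0.25,0],"grip":-1},
    {"offset":[-0.033,0,-0.074],"rotation":[0,0.25,0],"grip":-1},
    {"offset":[-0.033,0,-0.074],"rotation":[0,0.25,0],"grip":-1},
    {"offset":[-0.033,0,-0.074],"rotation":[0,0.25,0],"grip":-1},
    {"offset":[0,0,0],"rotation":[0,0,0],"grip":-1}
  ]
}}

```text
clock: 13.6
tcp_pos: [0.5164, -0.0183, 0.0423]
orientation: [-0.037, 0.794, 0.605, 0.049]
contact_force: [0.1, 0.9, -4.9]
opening: 0.199
grip_force: 30.0
```

```bash
python3 st.py
```

```text
13.6 stand xy [-0.0319 -0.0001] z 0.04234237805120417 F [0.9207 0.1573] -4.925015691061255 pitch 7.039034975992839 M [ 0.0864 -0.0262] -0.020214195032008928 0.19924645180952227
```

Call:
{"api": "move_arm", "payload": {
  "deltas": [
    {"offset":[0,0,0.03],"rotation":[0,0,0],"grip":-1},
    {"offset":[0.1,0,0.012],"rotation":[0,0,0],"grip":-1},
    {"offset":[0.1,0,0.012],"rotation":[0,0,0],"grip":-1}
  ]
}}

```text
clock: 13.9
tcp_pos: [0.5181, -0.0119, 0.0412]
orientation: [-0.037, 0.794, 0.605, 0.048]
contact_force: [-0.6, -1.2, -4.5]
opening: 0.204
grip_force: 30.0
```

```bash
python3 st.py
```

```text
13.9 stand xy [-0.0252 -0.0001] z 0.04117504591908555 F [-1.3086  0.3028] -4.481389294601095 pitch 6.957921803458277 M [0.0083 0.579 ] 0.0421672490941179 0.2042852271932056
```

Call:
{"api": "move_arm", "payload": {
  "deltas": [
    {"offset":[0.1,0,0.012],"rotation":[0,0,0],"grip":-1},
    {"offset":[0.1,0,0.012],"rotation":[0,0,0],"grip":-1},
    {"offset":[0.1,0,0.012],"rotation":[0,0,0],"grip":-1}
  ]
}}

```text
clock: 14.2
tcp_pos: [0.5206, -0.0029, 0.0413]
orientation: [-0.037, 0.794, 0.605, 0.048]
contact_force: [0.2, -1.5, -3.0]
opening: 0.202
grip_force: 30.0
```

Call:
{"api": "move_arm", "payload": {
  "deltas": [
    {"offset":[0.1,0,0.012],"rotation":[0,0,0],"grip":-1},
    {"offset":[0.1,0,0.012],"rotation":[0,0,0],"grip":-1},
    {"offset":[0.1,0,0.012],"rotation":[0,0,0],"grip":-1}
  ]
}}

```text
clock: 14.5
tcp_pos: [0.523, 0.0058, 0.0413]
orientation: [-0.037, 0.794, 0.605, 0.049]
contact_force: [-0.5, -0.6, -3.5]
opening: 0.199
grip_force: 30.0
```

```bash
python3 st.py
```

```text
14.5 stand xy [-0.0069 -0.0001] z 0.04133193542879858 F [-0.739   0.3537] -3.5324462069899765 pitch 6.998532055347813 M [0.0609 0.5794] 0.026822324475209658 0.19877192679935327
```

Call:
{"api": "move_arm", "payload": {
  "deltas": [
    {"offset":[0,0,0.03],"rotation":[0,-0.05,0],"grip":-1},
    {"offset":[0,0,0.02],"rotation":[0,0,0],"grip":-1}
  ]
}}

```text
clock: 14.7
tcp_pos: [0.5233, 0.0062, 0.0409]
orientation: [-0.036, 0.794, 0.605, 0.048]
contact_force: [-5.3, 2.2, 12.8]
opening: 0.207
grip_force: 30.0
```

```bash
python3 st.py
```

```text
14.7 stand xy [-0.0064 -0.0003] z 0.04088678216893751 F [0.7323 5.6922] 12.796874623945344 pitch 6.834136325190741 M [ 1.0583 -0.0454] 0.06631522353290221 0.20675036970328592
```

Call:
{"api": "move_arm", "payload": {
  "deltas": [
    {"offset":[0,0,-0.03],"rotation":[0,0,0],"grip":-1}
  ]
}}

```text
clock: 14.8
tcp_pos: [0.5231, 0.006, 0.0412]
orientation: [-0.036, 0.794, 0.605, 0.048]
contact_force: [0.1, 0.7, -2.3]
opening: 0.2
grip_force: 30.0
```

Call:
{"api": "move_arm", "payload": {
  "deltas": [
    {"offset":[0,0,0],"rotation":[0,0,0],"grip":0.14},
    {"offset":[0,0,0],"rotation":[0,0,0],"grip":0.14},
    {"offset":[0,0,0],"rotation":[0,0,0],"grip":0.14},
    {"offset":[0,0,0],"rotation":[0,0,0],"grip":0.14},
    {"offset":[0,0,0],"rotation":[0,0,0],"grip":0.14}
  ]
}}

```text
clock: 15.3
tcp_pos: [0.523, 0.0056, 0.0408]
orientation: [-0.036, 0.794, 0.605, 0.047]
contact_force: [-0.2, 0.0, 0.3]
opening: 0.567
grip_force: 0.0
```

```bash
python3 st.py
```

```text
15.3 stand xy [-0.0071 -0.0002] z 0.04075744976223895 F [-0.0132  0.2253] 0.2576431233677064 pitch 6.800024837877417 M [0.057  0.1364] -0.018448119457545258 0.5670676928081124
```

Call:
{"api": "move_arm", "payload": {
  "deltas": [
    {"offset":[0,0,-0.6],"rotation":[0,0,0],"grip":0.14},
    {"offset":[0,0,-1],"rotation":[0,0,0],"grip":0.14},
    {"offset":[0,0,-1],"rotation":[0,0,0],"grip":0.14},
    {"offset":[-0.6,0,0],"rotation":[0,-0.85,0],"grip":0.14},
    {"offset":[-1,0,0],"rotation":[0,-0.85,0],"grip":0.14}
  ]
}}

```text
clock: 15.8
tcp_pos: [0.5081, -0.0496, 0.1152]
orientation: [0.001, 0.795, 0.607, -0.0]
contact_force: [-0.0, -0.1, -0.1]
opening: 0.572
grip_force: 0.0
```

Call:
{"api": "move_arm", "payload": {
  "deltas": [
    {"offset":[-1,0,0],"rotation":[0,0,0],"grip":0.14},
    {"offset":[-1,0,0],"rotation":[0,0,0],"grip":0.14},
    {"offset":[-1,0,0],"rotation":[0,0,0],"grip":0.14},
    {"offset":[-0.7,0,0],"rotation":[0,0,0],"grip":0.14}
  ]
}}

```text
clock: 16.2
tcp_pos: [0.4779, -0.158, 0.1143]
orientation: [0.0, 0.796, 0.606, -0.0]
contact_force: [0.1, 0.2, 0.7]
opening: 0.572
grip_force: 0.0
```

```bash
python3 st.py; python3 -c "
from h import *
snap('scene','s7');snap('top','t7')
a=cv2.imread('pics/s7.png')[170:290,260:420]; b=cv2.imread('pics/t7.png')[190:280,200:360]
cv2.imwrite('pics/c7.png',np.vstack([cv2.resize(a,(480,330),interpolation=cv2.INTER_CUBIC),cv2.resize(b,(480,270),interpolation=cv2.INTER_CUBIC)]))"
```

```text
16.2 stand xy [-0.1768  0.0001] z 0.11433437123589732 F [ 0.2396 -0.025 ] 0.7094606966931393 pitch -0.00864734535886309 M [0.068  0.0687] -0.01987436112889704 0.5715012766229524
```

View pics/c7.png

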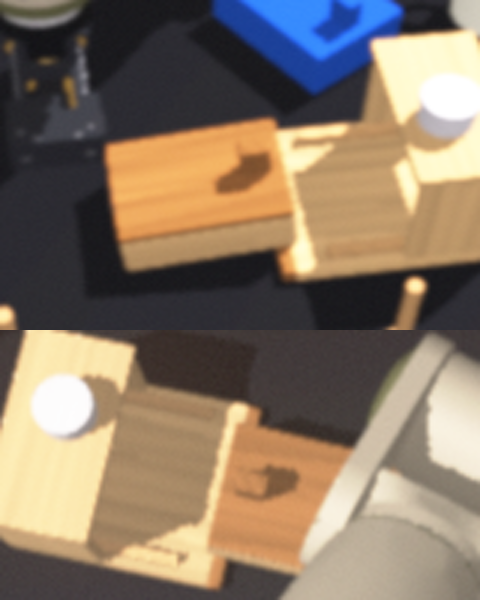

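The box's front rests on the sill and it's lined up with the stand. The scene crop has lid corners at (106,147), (122,241), (292,212) and (275,122). I'll work out its pose.

```bash
python3 -c "
from h import *
a=np.radians(74.7);R=np.array([[np.cos(a),np.sin(a)],[-np.sin(a),np.cos(a)]])
for n,u,z in(('RL',(106,147),.0546),('RR',(122,241),.0546),('FL',(275,122),.072),('FR',(292,212),.072)):
  print(n,R@(onplane('s7',(260+u[0]/3,170+u[1]/2.75),z)[:2]-[.5247,.0125]))
for n,u,z in(('FL',(210,548),.072),('FR',(238,422),.072),('sillL',(222,588),.015),('sillR',(258,408),.015)):
  print(n,R@(onplane('t7',(200+u[0]/3,190+u[1]/3-110),z)[:2]-[.5247,.0125]))"
```

```text
RL [-0.13208512  0.05029813]
RR [-0.13110834 -0.05856545]
FL [0.01606026 0.04624431]
FR [ 0.01068502 -0.05871811]
FL [0.00823381 0.0580505 ]
FR [ 0.00967705 -0.05317786]
sillL [-0.00351719  0.08245867]
sillR [ 0.00167837 -0.08264854]
```

Call:
{"api": "move_arm", "payload": {
  "deltas": [
    {"offset":[0,0,1],"rotation":[0,0,0],"grip":0.14},
    {"offset":[0,0,1],"rotation":[0,0,0],"grip":0.14},
    {"offset":[0,0,1],"rotation":[0,0,0],"grip":0.14},
    {"offset":[0,0,0.5],"rotation":[0,0,0],"grip":0.14},
    {"offset":[0,0,0.2],"rotation":[0,0,0],"grip":0.14}
  ]
}}

```text
clock: 16.8
tcp_pos: [0.4779, -0.1552, 0.0019]
orientation: [-0.001, 0.795, 0.607, -0.0]
contact_force: [0.3, -0.3, 0.1]
opening: 0.569
grip_force: 0.0
```

Call:
{"api": "move_arm", "payload": {
  "deltas": [
    {"offset":[0.2,0,0.1],"rotation":[0,0,0],"grip":0.14},
    {"offset":[0.2,0,0],"rotation":[0,0,0],"grip":0.14},
    {"offset":[0.2,0,0],"rotation":[0,0,0],"grip":0.14},
    {"offset":[0.1,0,0],"rotation":[0,0,0],"grip":0.14}
  ]
}}

```text
clock: 17.2
tcp_pos: [0.4845, -0.1355, 0.001]
orientation: [0.001, 0.795, 0.607, 0.0]
contact_force: [-0.7, -0.3, -0.2]
opening: 0.569
grip_force: 0.0
```

```bash
python3 st.py
```

```text
17.2 stand xy [-0.1534 -0.0003] z 0.000991982716830049 F [-0.4504  0.5767] -0.17719271997800976 pitch -0.01389065255409991 M [0.0959 0.0689] -0.02812262740905802 0.5691637826382789
```

Call:
{"api": "move_arm", "payload": {
  "deltas": [
    {"offset":[0.1,0,0],"rotation":[0,0,0],"grip":0.14},
    {"offset":[0.1,0,0],"rotation":[0,0,0],"grip":0.14},
    {"offset":[0.08,0,0],"rotation":[0,0,0],"grip":0.14}
  ]
}}

```text
clock: 17.5
tcp_pos: [0.4864, -0.1281, 0.0005]
orientation: [0.0, 0.795, 0.606, -0.0]
contact_force: [-1.0, -3.5, -0.3]
opening: 0.57
grip_force: 2.0
```

Call:
{"api": "move_arm", "payload": {
  "deltas": [
    {"offset":[0.08,0,0],"rotation":[0,0,0],"grip":0.14},
    {"offset":[0.08,0,0],"rotation":[0,0,0],"grip":0.14}
  ]
}}

```text
clock: 17.7
tcp_pos: [0.4876, -0.1238, 0.0004]
orientation: [0.0, 0.795, 0.606, -0.0]
contact_force: [-0.3, -5.4, 1.0]
opening: 0.569
grip_force: 2.3
```

Call:
{"api": "move_arm", "payload": {
  "deltas": [
    {"offset":[0.08,0,0],"rotation":[0,0,0],"grip":0.14},
    {"offset":[0.08,0,0],"rotation":[0,0,0],"grip":0.14}
  ]
}}

```text
clock: 17.9
tcp_pos: [0.4889, -0.1189, 0.0004]
orientation: [0.0, 0.795, 0.606, -0.0]
contact_force: [-1.3, -4.5, 0.8]
opening: 0.57
grip_force: 2.4
```

```bash
python3 st.py
```

```text
17.9 stand xy [-0.1362 -0.0001] z 0.0003887292921596064 F [-4.6498  0.0971] 0.7978954951539365 pitch -0.015868951234576774 M [0.0658 0.7365] -0.007147257547745296 0.5704108850166811
```

Call:
{"api": "move_arm", "payload": {
  "deltas": [
    {"offset":[0.13,0,0],"rotation":[0,0,0],"grip":0.14},
    {"offset":[0.13,0,0],"rotation":[0,0,0],"grip":0.14},
    {"offset":[0.13,0,0],"rotation":[0,0,0],"grip":0.14},
    {"offset":[0.13,0,0],"rotation":[0,0,0],"grip":0.14}
  ]
}}

```text
clock: 18.3
tcp_pos: [0.4929, -0.1034, 0.0003]
orientation: [-0.0, 0.795, 0.606, -0.0]
contact_force: [-1.0, -5.0, 0.2]
opening: 0.569
grip_force: 2.5
```

Call:
{"api": "move_arm", "payload": {
  "deltas": [
    {"offset":[0.13,0,0],"rotation":[0,0,0],"grip":0.14},
    {"offset":[0.13,0,0],"rotation":[0,0,0],"grip":0.14},
    {"offset":[0.13,0,0],"rotation":[0,0,0],"grip":0.14},
    {"offset":[0.13,0,0],"rotation":[0,0,0],"grip":0.14}
  ]
}}

```text
clock: 18.7
tcp_pos: [0.4971, -0.0885, 0.0003]
orientation: [0.0, 0.795, 0.606, -0.0]
contact_force: [-1.5, -5.7, 1.0]
opening: 0.568
grip_force: 3.0
```

```bash
python3 st.py
```

```text
18.7 stand xy [-0.1047  0.    ] z 0.0003186252032866821 F [-5.9165 -0.0947] 1.0294898863944209 pitch -0.011208443379310415 M [0.0836 0.9497] 0.03433424734654892 0.5680061583477163
```

Call:
{"api": "move_arm", "payload": {
  "deltas": [
    {"offset":[0.1,0,0],"rotation":[0,0,0],"grip":0.14},
    {"offset":[0.1,0,0],"rotation":[0,0,0],"grip":0.14},
    {"offset":[0.1,0,-0.03],"rotation":[0,0,0],"grip":0.14},
    {"offset":[0.1,0,-0.05],"rotation":[0,0,0],"grip":0.14}
  ]
}}

```text
clock: 19.1
tcp_pos: [0.5004, -0.0772, 0.0029]
orientation: [0.0, 0.795, 0.606, -0.0]
contact_force: [-1.6, -7.4, 3.2]
opening: 0.569
grip_force: 3.7
```

Call:
{"api": "move_arm", "payload": {
  "deltas": [
    {"offset":[0.1,0,-0.05],"rotation":[0,0,0],"grip":0.14},
    {"offset":[0.1,0,-0.05],"rotation":[0,0,0],"grip":0.14},
    {"offset":[0.1,0,-0.05],"rotation":[0,0,0],"grip":0.14},
    {"offset":[0.1,0,-0.05],"rotation":[0,0,0],"grip":0.14}
  ]
}}

```text
clock: 19.5
tcp_pos: [0.5037, -0.0655, 0.0092]
orientation: [0.0, 0.795, 0.606, 0.0]
contact_force: [-0.2, 0.1, 0.3]
opening: 0.572
grip_force: 0.0
```

```bash
python3 st.py
```

```text
19.5 stand xy [-0.0808 -0.0003] z 0.00916283328419605 F [0.0283 0.2333] 0.3260930426774097 pitch -0.012321187337241905 M [0.0235 0.0976] 0.004363206486448782 0.5716946912659495
```

Call:
{"api": "move_arm", "payload": {
  "deltas": [
    {"offset":[0.1,0,-0.05],"rotation":[0,0,0],"grip":0.14},
    {"offset":[0.1,0,0],"rotation":[0,0,0],"grip":0.14},
    {"offset":[0.1,0,0],"rotation":[0,0,0],"grip":0.14},
    {"offset":[0.1,0,0],"rotation":[0,0,0],"grip":0.14}
  ]
}}

```text
clock: 19.9
tcp_pos: [0.5067, -0.054, 0.0103]
orientation: [0.0, 0.795, 0.606, -0.0]
contact_force: [-1.7, -4.6, 4.2]
opening: 0.568
grip_force: 2.5
```

Call:
{"api": "move_arm", "payload": {
  "deltas": [
    {"offset":[0.1,0,0],"rotation":[0,0,0],"grip":0.14},
    {"offset":[0.1,0,0],"rotation":[0,0,0],"grip":0.14},
    {"offset":[0.1,0,0],"rotation":[0,0,0],"grip":0.14},
    {"offset":[0.1,0,0],"rotation":[0,0,0],"grip":0.14}
  ]
}}

```text
clock: 20.3
tcp_pos: [0.5099, -0.0424, 0.0103]
orientation: [0.0, 0.795, 0.606, -0.0]
contact_force: [-1.8, -4.5, 2.4]
opening: 0.571
grip_force: 2.5
```

```bash
python3 st.py
```

```text
20.3 stand xy [-0.0569 -0.0002] z 0.010302501270550421 F [-4.809   0.5042] 2.4070422292049938 pitch -0.01990745574976311 M [0.0435 0.7909] -0.027994165013408682 0.5707314826587055
```

Call:
{"api": "move_arm", "payload": {
  "deltas": [
    {"offset":[0.03,0,-0.08],"rotation":[0,0,0],"grip":0.14},
    {"offset":[0.05,0,-0.08],"rotation":[0,0,0],"grip":0.14},
    {"offset":[0.07,0,-0.06],"rotation":[0,0,0],"grip":0.14}
  ]
}}

```text
clock: 20.6
tcp_pos: [0.5107, -0.0379, 0.0168]
orientation: [-0.0, 0.795, 0.606, -0.0]
contact_force: [-0.1, -3.3, -2.1]
opening: 0.563
grip_force: 1.3
```

```bash
python3 st.py; python3 -c "
from h import *
snap('scene','s8');c=cv2.imread('pics/s8.png')
O=np.array([.5247,.0125]);X=np.array([.264,.9646]);Y=np.array([-.9646,.264])
# predicted right-side lower/upper rear corners: level versus tilted
for r in (-.045,-.04,-.035):
  print(r,'level rear bottom R',proj('s8',[*(O+r*X-.056*Y),.015]).round(1),'lid',proj('s8',[*(O+r*X-.056*Y),.07]).round(1),'if rear on table',proj('s8',[*(O+r*X-.056*Y),.0]).round(1))
g=c.max(2)
for r in range(244,276,2): print(r,' '.join(map(str,g[r,310:350:2])))"
```

```text
20.6 stand xy [-0.0523  0.0002] z 0.016785346174815807 F [-3.2537 -0.7999] -2.13441106172147 pitch 0.004074890328635766 M [0.0521 0.5144] 0.03984833416862855 0.5633688810541916
-0.045 level rear bottom R [334.3 261.5] lid [335.  249.2] if rear on table [334.1 264.7]
-0.04 level rear bottom R [336.2 261.3] lid [337. 249.] if rear on table [336.  264.5]
-0.035 level rear bottom R [338.1 261.1] lid [339.  248.8] if rear on table [337.9 264.3]
244 33 44 45 41 29 34 39 43 43 43 43 41 42 42 41 42 43 47 48 55
246 32 36 33 31 29 34 41 45 50 43 41 42 44 42 42 41 43 52 53 81
248 29 29 29 30 30 33 40 48 53 46 43 42 47 60 70 75 80 94 105 120
250 29 29 29 29 30 33 39 39 37 37 36 36 100 145 143 151 162 167 169 174
252 29 27 31 43 38 30 30 31 30 29 29 30 106 171 182 186 191 191 189 188
254 29 28 31 48 41 29 29 31 29 29 29 29 82 165 184 185 184 185 183 183
256 30 29 34 48 44 31 29 28 28 29 27 29 62 156 181 180 181 179 178 179
258 29 35 46 51 45 32 29 28 29 29 29 30 48 139 175 177 177 178 175 174
260 29 42 50 52 49 34 30 28 28 30 29 30 35 111 154 152 149 143 121 104
262 31 41 51 52 49 34 30 28 29 29 29 29 30 48 60 50 42 38 33 31
264 32 37 49 45 41 35 29 29 29 30 28 31 30 29 30 28 29 28 30 28
266 32 35 40 31 30 29 27 29 29 30 29 28 27 29 30 28 29 28 30 32
268 35 29 31 28 29 28 29 29 27 26 30 27 27 29 28 29 30 29 30 30
270 33 30 29 28 29 29 28 29 31 30 28 29 29 29 29 28 29 29 29 29
272 30 30 30 30 31 34 29 29 29 29 30 30 30 29 29 30 29 30 31 32
274 30 28 29 29 38 47 33 30 30 31 31 30 34 36 39 38 40 42 47 46
```

Call:
{"api": "move_arm", "payload": {
  "deltas": [
    {"offset":[0.1,0,0],"rotation":[0,0,0],"grip":0.14},
    {"offset":[0.1,0,0],"rotation":[0,0,0],"grip":0.14},
    {"offset":[0.1,0,0],"rotation":[0,0,0],"grip":0.14},
    {"offset":[0.1,0,0],"rotation":[0,0,0],"grip":0.14}
  ]
}}

```text
clock: 21.05
tcp_pos: [0.5144, -0.0264, 0.017]
orientation: [0.0, 0.795, 0.606, 0.0]
contact_force: [-1.1, -5.0, 3.5]
opening: 0.57
grip_force: 2.6
```

Call:
{"api": "move_arm", "payload": {
  "deltas": [
    {"offset":[0.1,0,0],"rotation":[0,0,0],"grip":0.14},
    {"offset":[0.1,0,0],"rotation":[0,0,0],"grip":0.14},
    {"offset":[0.1,0,0],"rotation":[0,0,0],"grip":0.14},
    {"offset":[0.1,0,0],"rotation":[0,0,0],"grip":0.14}
  ]
}}

```text
clock: 21.45
tcp_pos: [0.5175, -0.0149, 0.017]
orientation: [0.0, 0.795, 0.606, 0.0]
contact_force: [-1.8, -5.3, 3.5]
opening: 0.568
grip_force: 2.6
```

```bash
python3 st.py
```

```text
21.45 stand xy [-0.0283 -0.0003] z 0.017013337085425476 F [-5.6171  0.3487] 3.4575670574709583 pitch -0.012297504679380077 M [0.0695 0.8172] -0.048462518882904954 0.5677772572264702
```

Call:
{"api": "move_arm", "payload": {
  "deltas": [
    {"offset":[0.1,0,-0.01],"rotation":[0,0,0],"grip":0.14},
    {"offset":[0.1,0,-0.01],"rotation":[0,0,0],"grip":0.14},
    {"offset":[0.1,0,-0.01],"rotation":[0,0,0],"grip":0.14},
    {"offset":[0.1,0,-0.01],"rotation":[0,0,0],"grip":0.14},
    {"offset":[0.07,0,0],"rotation":[0,0,0],"grip":0.14}
  ]
}}

```text
clock: 21.95
tcp_pos: [0.5209, -0.001, 0.0179]
orientation: [-0.0, 0.795, 0.606, -0.0]
contact_force: [-0.8, -3.4, -1.1]
opening: 0.571
grip_force: 1.3
```

Call:
{"api": "move_arm", "payload": {
  "deltas": [
    {"offset":[0.05,0,0],"rotation":[0,0,0],"grip":0.14},
    {"offset":[0.05,0,0],"rotation":[0,0,0],"grip":0.14}
  ]
}}

```text
clock: 22.15
tcp_pos: [0.5218, 0.0017, 0.0179]
orientation: [-0.0, 0.795, 0.606, -0.0]
contact_force: [-0.6, -2.1, -1.2]
opening: 0.571
grip_force: 1.3
```

```bash
python3 st.py
```

```text
22.15 stand xy [-0.0112 -0.    ] z 0.017949563805495283 F [-2.2168 -0.0328] -1.1658593424581831 pitch -0.0004463990592631225 M [0.0586 0.504 ] 0.03844573541451585 0.5705538177533216
```

Call:
{"api": "move_arm", "payload": {
  "deltas": [
    {"offset":[0.03,0,0],"rotation":[0,0,0],"grip":0.14},
    {"offset":[0.03,0,0],"rotation":[0,0,0],"grip":0.14}
  ]
}}

```text
clock: 22.35
tcp_pos: [0.5223, 0.0033, 0.018]
orientation: [-0.0, 0.795, 0.606, -0.0]
contact_force: [-0.9, -2.6, -1.8]
opening: 0.57
grip_force: 1.3
```

Call:
{"api": "move_arm", "payload": {
  "deltas": [
    {"offset":[0.03,0,0],"rotation":[0,0,0],"grip":0.14},
    {"offset":[0.03,0,0],"rotation":[0,0,0],"grip":0.14}
  ]
}}

```text
clock: 22.55
tcp_pos: [0.5228, 0.005, 0.018]
orientation: [0.0, 0.795, 0.606, 0.0]
contact_force: [-0.6, -1.5, -2.1]
opening: 0.568
grip_force: 1.3
```

Call:
{"api": "move_arm", "payload": {
  "deltas": [
    {"offset":[0.03,0,0],"rotation":[0,0,0],"grip":0.14},
    {"offset":[0.03,0,0],"rotation":[0,0,0],"grip":0.14}
  ]
}}

```text
clock: 22.75
tcp_pos: [0.5232, 0.0068, 0.018]
orientation: [-0.0, 0.795, 0.606, -0.0]
contact_force: [-0.7, -3.0, -2.2]
opening: 0.57
grip_force: 1.3
```

```bash
python3 st.py
```

```text
22.75 stand xy [-0.0059 -0.0001] z 0.017986609388257885 F [-3.0931 -0.0902] -2.2176771685877115 pitch -0.0009214879118387521 M [0.0637 0.5136] 0.004914719952653593 0.5702853987330266
```

Call:
{"api": "move_arm", "payload": {
  "deltas": [
    {"offset":[0.02,0,0],"rotation":[0,0,0],"grip":0.14},
    {"offset":[0.02,0,0],"rotation":[0,0,0],"grip":0.14}
  ]
}}

```text
clock: 22.95
tcp_pos: [0.5236, 0.0079, 0.018]
orientation: [0.0, 0.795, 0.606, 0.0]
contact_force: [-0.2, -2.8, -2.2]
opening: 0.57
grip_force: 1.3
```

Call:
{"api": "move_arm", "payload": {
  "deltas": [
    {"offset":[0.02,0,0],"rotation":[0,0,0],"grip":0.14},
    {"offset":[0.02,0,0],"rotation":[0,0,0],"grip":0.14}
  ]
}}

```text
clock: 23.15
tcp_pos: [0.5239, 0.0091, 0.018]
orientation: [0.0, 0.795, 0.606, 0.0]
contact_force: [-1.0, -2.6, -0.8]
opening: 0.571
grip_force: 1.3
```

Call:
{"api": "move_arm", "payload": {
  "deltas": [
    {"offset":[0.02,0,0],"rotation":[0,0,0],"grip":0.14},
    {"offset":[0.02,0,0],"rotation":[0,0,0],"grip":0.14}
  ]
}}

```text
clock: 23.35
tcp_pos: [0.5242, 0.0103, 0.018]
orientation: [-0.0, 0.795, 0.606, -0.0]
contact_force: [-0.3, -2.5, -1.1]
opening: 0.573
grip_force: 1.3
```

Call:
{"api": "move_arm", "payload": {
  "deltas": [
    {"offset":[0.02,0,0],"rotation":[0,0,0],"grip":0.14},
    {"offset":[0.02,0,0],"rotation":[0,0,0],"grip":0.14}
  ]
}}

```text
clock: 23.55
tcp_pos: [0.5245, 0.0114, 0.018]
orientation: [0.0, 0.795, 0.606, 0.0]
contact_force: [-1.1, -2.1, -1.2]
opening: 0.569
grip_force: 1.3
```

TCP is now at stand x ≈ −0.001, so contact is due soon. I'll check each call.

Call:
{"api": "move_arm", "payload": {
  "deltas": [
    {"offset":[0.02,0,0],"rotation":[0,0,0],"grip":0.14},
    {"offset":[0.02,0,0],"rotation":[0,0,0],"grip":0.14}
  ]
}}

```text
clock: 23.75
tcp_pos: [0.5248, 0.0126, 0.018]
orientation: [-0.0, 0.795, 0.606, -0.0]
contact_force: [-0.9, -3.5, -1.5]
opening: 0.572
grip_force: 1.3
```

Call:
{"api": "move_arm", "payload": {
  "deltas": [
    {"offset":[0.02,0,0],"rotation":[0,0,0],"grip":0.14},
    {"offset":[0.02,0,0],"rotation":[0,0,0],"grip":0.14}
  ]
}}

```text
clock: 23.95
tcp_pos: [0.5253, 0.013, 0.0181]
orientation: [0.001, 0.795, 0.607, -0.0]
contact_force: [-1.4, -10.5, -1.1]
opening: 0.57
grip_force: 5.1
```

Contact felt, about 10.5 N total. I'll add a little and hold.

Call:
{"api": "move_arm", "payload": {
  "deltas": [
    {"offset":[0.008,0,0],"rotation":[0,0,0],"grip":0.14},
    {"offset":[0,0,0],"rotation":[0,0,0],"grip":0.14},
    {"offset":[0,0,0],"rotation":[0,0,0],"grip":0.14}
  ]
}}

```text
clock: 24.25
tcp_pos: [0.5253, 0.013, 0.0181]
orientation: [0.001, 0.795, 0.607, -0.0]
contact_force: [-1.4, -8.5, -1.1]
opening: 0.57
grip_force: 4.5
```

Call:
{"api": "move_arm", "payload": {
  "deltas": [
    {"offset":[0,0,0],"rotation":[0,0,0],"grip":0.14},
    {"offset":[0,0,0],"rotation":[0,0,0],"grip":0.14},
    {"offset":[0,0,0],"rotation":[0,0,0],"grip":0.14},
    {"offset":[0,0,0],"rotation":[0,0,0],"grip":0.14}
  ]
}}

```text
clock: 24.65
tcp_pos: [0.5253, 0.013, 0.0181]
orientation: [0.001, 0.795, 0.607, -0.001]
contact_force: [-1.3, -8.2, -1.1]
opening: 0.564
grip_force: 4.5
```

```bash
python3 st.py
```

```text
24.65 stand xy [ 0.0006 -0.0004] z 0.01808167352999529 F [-8.2617 -0.9543] -1.0972845359371282 pitch -0.09238207505270812 M [-0.0623  1.4264] 0.25543206214445563 0.5635642379707847
```

Call:
{"api": "move_arm", "payload": {
  "deltas": [
    {"offset":[0.015,0,0],"rotation":[0,0,0],"grip":0.14},
    {"offset":[0,0,0],"rotation":[0,0,0],"grip":0.14}
  ]
}}

```text
clock: 24.85
tcp_pos: [0.5254, 0.013, 0.0181]
orientation: [0.001, 0.795, 0.607, -0.001]
contact_force: [-1.8, -11.8, 0.0]
opening: 0.571
grip_force: 5.9
```

```bash
python3 st.py
```

```text
24.85 stand xy [ 0.0006 -0.0005] z 0.01814376276023369 F [-11.8203  -1.3654] 0.009721173997633503 pitch -0.13639980711864308 M [0.0103 1.9195] 0.240752671652711 0.5706737424693238
```

Call:
{"api": "move_arm", "payload": {
  "deltas": [
    {"offset":[0.002,0,0],"rotation":[0,0,0],"grip":0.14},
    {"offset":[0,0,0],"rotation":[0,0,0],"grip":0.14},
    {"offset":[0,0,0],"rotation":[0,0,0],"grip":0.14},
    {"offset":[0,0,0],"rotation":[0,0,0],"grip":0.14},
    {"offset":[0,0,0],"rotation":[0,0,0],"grip":0.14}
  ]
}}

```text
clock: 25.35
tcp_pos: [0.5254, 0.013, 0.0181]
orientation: [0.001, 0.795, 0.607, -0.001]
contact_force: [-2.6, -12.2, -0.5]
opening: 0.564
grip_force: 6.0
```

Call:
{"api": "move_arm", "payload": {
  "deltas": [
    {"offset":[0,0,0],"rotation":[0,0,0],"grip":0.14},
    {"offset":[0,0,0],"rotation":[0,0,0],"grip":0.14},
    {"offset":[0,0,0],"rotation":[0,0,0],"grip":0.14}
  ]
}}

```text
clock: 25.65
tcp_pos: [0.5254, 0.013, 0.0181]
orientation: [0.001, 0.795, 0.607, -0.001]
contact_force: [-2.4, -12.1, -0.1]
opening: 0.569
grip_force: 6.0
```

Call:
{"api": "move_arm", "payload": {
  "deltas": [
    {"offset":[-0.05,0,0],"rotation":[0,0,0],"grip":0.14},
    {"offset":[-0.2,0,0],"rotation":[0,0,0],"grip":0.14},
    {"offset":[-0.6,0,0],"rotation":[0,0,0],"grip":0.14},
    {"offset":[-1,0,0],"rotation":[0,0,0],"grip":0.14},
    {"offset":[-1,0,0],"rotation":[0,0,0],"grip":0.14}
  ]
}}

```text
clock: 26.15
tcp_pos: [0.5025, -0.0686, 0.0182]
orientation: [0.0, 0.795, 0.607, 0.0]
contact_force: [0.5, -0.5, -0.4]
opening: 0.565
grip_force: 0.0
```

Call:
{"api": "move_arm", "payload": {
  "deltas": [
    {"offset":[-1,0,-0.5],"rotation":[0,0,0],"grip":0.14},
    {"offset":[-1,0,-1],"rotation":[0,0,0],"grip":0.14},
    {"offset":[0,0,-1],"rotation":[0,0,0],"grip":0.14},
    {"offset":[0,0,-1],"rotation":[0,0,0],"grip":0.14},
    {"offset":[0,0,0],"rotation":[0,0,0],"grip":0.14}
  ]
}}

```text
clock: 26.65
tcp_pos: [0.4885, -0.1268, 0.1266]
orientation: [0.003, 0.795, 0.606, 0.002]
contact_force: [-0.2, -0.0, 0.2]
opening: 0.571
grip_force: 0.0
```

```bash
python3 st.py; python3 -c "
from h import *
snap('scene','s9')
O=np.array([.5247,.0125]);X=np.array([.264,.9646]);Y=np.array([-.9646,.264])
for r in (.008,.013,.018):
  print(r,[('L' if y>0 else 'R',z,proj('s9',[*(O+r*X+y*Y),z]).round(1)) for y in(.055,-.055) for z in(.015,.07)])
g=cv2.imread('pics/s9.png')
for r in (214,218,222,226,230,234,238,242,246,250,254,258,262): print(r,' '.join(map(str,g[r,340:386:2,0])))"
```

```text
26.65 stand xy [-0.1439 -0.0018] z 0.1266403894448742 F [-0.1001  0.1767] 0.17315472452209002 pitch -0.05396860955251574 M [0.0385 0.1051] -0.004622042011127429 0.570641846268344
0.008 [('L', 0.015, array([346.9, 225.5])), ('L', 0.07, array([348. , 212.6])), ('R', 0.015, array([354.5, 258.8])), ('R', 0.07, array([355.9, 246.5]))]
0.013 [('L', 0.015, array([348.7, 225.3])), ('L', 0.07, array([349.9, 212.4])), ('R', 0.015, array([356.4, 258.6])), ('R', 0.07, array([357.9, 246.2]))]
0.018 [('L', 0.015, array([350.5, 225.1])), ('L', 0.07, array([351.7, 212.2])), ('R', 0.015, array([358.3, 258.3])), ('R', 0.07, array([359.9, 246. ]))]
214 51 52 52 52 53 70 94 95 97 99 100 100 101 101 93 62 52 51 50 50 48 49 50
218 50 52 64 83 125 103 96 102 102 100 100 98 98 99 98 81 54 51 50 50 51 51 51
222 50 49 72 100 145 124 83 95 94 95 95 95 98 100 101 92 62 53 52 54 54 53 53
226 47 33 50 86 92 101 91 97 103 106 107 107 106 107 108 106 91 59 55 54 52 53 53
230 49 37 35 47 55 83 113 95 102 104 105 106 106 105 107 108 101 67 54 53 52 51 52
234 50 39 32 41 49 66 107 106 96 98 99 97 96 93 94 97 96 80 53 51 52 53 52
238 33 28 29 36 45 54 89 109 86 102 102 102 103 102 104 102 102 97 66 51 50 50 49
242 28 28 30 31 41 49 69 95 86 93 99 96 94 95 94 92 91 91 82 54 49 49 49
246 29 31 28 30 37 47 55 81 84 75 85 82 77 75 73 73 71 72 77 81 82 85 93
250 30 30 29 28 32 42 51 69 93 100 105 105 105 104 104 105 105 103 102 103 101 102 103
254 29 30 29 31 29 38 49 56 84 98 100 101 100 99 97 99 97 99 98 99 100 102 101
258 34 29 30 29 30 33 43 50 71 101 107 109 110 110 108 103 105 103 101 101 101 100 99
262 41 29 28 29 30 31 39 48 58 95 108 109 111 108 102 95 97 97 96 95 99 101 103
```

The lid's rear edge runs from about (351,214) to (358,247), which matches a level box with its rear at 13 mm, home. The robot is clear.

```bash
python3 -c "
from bench import job_done
print(job_done())"
```

```text
the job is handed in; nothing more can be done
None
```

The kit box sits flat and home against the stop bar, pressed there for 0.8 s at about 12 N total (about 10 N on the bar), then released and the job handed in at about 27 s. Along the way, the first pinch missed because the fingertips sat about 30–40 mm above the reported TCP, and one brief press of 12.8 N came while lowering the front onto the sill.

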